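Reverse the dropper bottles into the work rack

TASK

A colleague at the microscope works through the reagents from the other end, so move the four dropper bottles from the black storage rack to the wooden work rack in reverse order: the bottle that stood leftmost in the storage rack goes into the rightmost pocket of the work rack, and so on, one bottle to each pocket. Keep the glass bottles upright and set each one down on the floor of its pocket without dropping it. Leave the little glass specimen jar where it is.

Things in the scene. Friction and masses are not known exactly. Their poses are not given: they have to be found in the camera images.
- bottle_red: loose dropper bottle with a red cap: amber cylinder 30 mm across, 54 mm high, blank white label; short shoulder; red collar 23 mm across, 62 to 74 mm up; red bulb 13 mm across up to the top at 88 mm; 40 to 85 g. Origin: centre of its underside, z up. Grip the amber body 35 to 50 mm above its underside. Starts upright in the black storage rack, on the red tile.
- bottle_green: loose dropper bottle with a green cap: amber cylinder 30 mm across, 54 mm high, blank white label; short shoulder; green collar 23 mm across, 62 to 74 mm up; green bulb 13 mm across up to the top at 88 mm; 40 to 85 g. Origin: centre of its underside, z up. Grip the amber body 35 to 50 mm above its underside. Starts upright in the black storage rack, on the green tile.
- bottle_blue: loose dropper bottle with a blue cap: amber cylinder 30 mm across, 54 mm high, blank white label; short shoulder; blue collar 23 mm across, 62 to 74 mm up; blue bulb 13 mm across up to the top at 88 mm; 40 to 85 g. Origin: centre of its underside, z up. Grip the amber body 35 to 50 mm above its underside. Starts upright in the black storage rack, on the blue tile.
- bottle_yellow: loose dropper bottle with a yellow cap: amber cylinder 30 mm across, 54 mm high, blank white label; short shoulder; yellow collar 23 mm across, 62 to 74 mm up; yellow bulb 13 mm across up to the top at 88 mm; 40 to 85 g. Origin: centre of its underside, z up. Grip the amber body 35 to 50 mm above its underside. Starts upright in the black storage rack, on the yellow tile.
- tile_red: red tile, 46 mm square, 3 mm thick, fixed in the pocket of the black storage rack where the red-capped bottle starts. The 4 tiles lie in a row 52 mm apart, in shuffled order. Origin: centre of its underside, 4 mm above the table; y along the row (to the robot's left), x across; bottles stand on its top, 7 mm above the table. The rack's walls rise to 22 mm above the table.
- tile_green: green tile, 46 mm square, 3 mm thick, fixed in the pocket of the black storage rack where the green-capped bottle starts. The 4 tiles lie in a row 52 mm apart, in shuffled order. Origin: centre of its underside, 4 mm above the table; y along the row (to the robot's left), x across; bottles stand on its top, 7 mm above the table. The rack's walls rise to 22 mm above the table.
- tile_blue: blue tile, 46 mm square, 3 mm thick, fixed in the pocket of the black storage rack where the blue-capped bottle starts. The 4 tiles lie in a row 52 mm apart, in shuffled order. Origin: centre of its underside, 4 mm above the table; y along the row (to the robot's left), x across; bottles stand on its top, 7 mm above the table. The rack's walls rise to 22 mm above the table.
- tile_yellow: yellow tile, 46 mm square, 3 mm thick, fixed in the pocket of the black storage rack where the yellow-capped bottle starts. The 4 tiles lie in a row 52 mm apart, in shuffled order. Origin: centre of its underside, 4 mm above the table; y along the row (to the robot's left), x across; bottles stand on its top, 7 mm above the table. The rack's walls rise to 22 mm above the table.
- work_rack: wooden (brown) rack, empty, fixed, 56 (x) by 212 (y) by 22 mm high, walls and floor 4 mm; 4 open pockets in a row along y, 48 mm square inside. Origin: centre of the underside, on the table. Pocket centres at x = 0, y = -78, -26, 26, 78 mm; floor at z = 4 mm. It stands left or right of the like black storage rack; both rows run along world y (to the robot's left) within 15 degrees.
- jar: bystander: small clear glass specimen jar with a white lid and an orange band at the bottom, 40 mm across, 54 mm high, loose, standing beyond the racks as seen from the robot. Origin: centre of its underside.

How it is judged:
By the outcome, as a careful person would: the job done as asked, in the order asked, and still so for the second after the job is handed in, with the robot touching nothing.
It also fails if it takes over 93 s, if anything falls off the work surface, if the arm or the gripper's body presses on something with over 40 N, if the wrist force passes 120 N, or if a joint passes its speed limit or range.

ROBOT

A 6-joint arm with a two-finger parallel gripper is mounted at the origin on the work surface. World frame = base frame: x ahead of the robot, y to its left, z up, the work surface at z = 0. Lengths are in m, angles in degrees, forces in N, time in s.
With the tool pointing down it reaches from about 0.25 to 0.8 m from the base axis. Payload 8.5 kg.
Tool frame: the origin (TCP) lies between the finger pads; the fingertips stand 25 mm ahead of it and the grasp point (between the pads) lies 6 mm ahead of it (robot.nose_length is the distance from the TCP to the fingertips, in m); x points along the fingers, z is the direction in which the jaws open and shut, and the axes are right-handed (so a half turn about x gives the same grasp; the last joint's range is limited). The gripper opens to 85 mm and grips with 20 to 120 N. Pads are 22 mm wide; open, the fingers measure 114 mm over their backs; the gripper's body (76 mm by 85 mm) begins 54 mm behind the grasp point. The pads swing forward as they close: fully open they stand 13 mm farther back than shut.
Start: joints at [0, 13.648, -0.773, 75.585, 0, 90], TCP at [0.525, -0, 0.256] pointing down, gripper open.
Joint ranges: [-152.45, 152.45], [-59.26, 108.67], [-65.41, 83.53], [-104.44, 129.93], [-82.83, 76.93], [-180, 180]. Speed limits (degrees/s): [127.2, 127.2, 159.86, 180, 180, 180].

INTERFACE

Orientations are given as [roll, pitch, yaw] about the fixed x, y, z axes, in that order (R = Rz(yaw) Ry(pitch) Rx(roll)).
In Python, from rig import robot, vision gives the robot as it stands. The module is installed in compiled form; this text tells all that it offers.
- The arm moves only by the tool send_rows, never from a script. Its argument "commands" is a list of rows, each an object with "gripper": the finger opening in m, from 0 to 0.0854; "linear": the shift along the tool's x, y, z in m, a list of three; "turn": the turn, a rotation vector about the tool's x, y, z in rad, a list of three. In form: [{"gripper": gripper, "linear": [x, y, z], "turn": [ax, ay, az]}, ...]. A call has 1 to 8 rows; each row is the pose to reach, as a shift and turn from the pose measured when the call began, along the tool's axes at that moment; what a row does not reach only later rows make up. A row lasts 1/12 s, in which the tool goes at most 41.7 mm and 7.16 degrees, less where a joint would pass 70% of its speed; a pose out of reach is approached as far as the arm can. A call with a gripper value outside its range is refused whole. The fingers move at their own pace and stop on an object; "newtons" is the grip in N (left out, the last holds). Time passes only in rows, so rows that repeat a pose let the fingers close. It gives the time, the measured TCP pose, the force and the opening at its end, in the units of the state.
- robot.observe(): the state, without advancing time (a new reading comes with each control period).
- vision.capture(name): name is "scene" or "side" or "wrist"; returns a dict with "color" (420x560x3 uint8, red, green, blue), "camera_matrix" (3x3 intrinsics, pixels), "world_from_camera" (4x4, takes a point from camera to world coordinates). Camera axes: x right, y down, z forward; pixel columns grow to the right and rows downward; lengths in m; the calibration is good to about 2 mm. A picture is of the moment at which its call begins. There is no depth.
- robot.hand_in(): hands the job in, once; it reports no verdict.
The state is a dict: "time_s": time; "q": joint angles; "qd": joint speeds; "joint_efforts": joint torques, N m; "eef_pos": TCP position; "eef_rot": TCP orientation; "wrist_force": force on the tool from outside, world axes, zero at the start; "torque": the same for the moment, N m; "width": finger opening in m.
Only numpy, scipy, OpenCV 4.12 (cv2) and the standard library are available. Lean on these libraries where they do the work, as an engineer would, in place of code of your own. Each camera call takes 0.05 s, during which the arm holds its last target.

## Working session

There is one attempt and no reset: what is moved stays moved. The work goes in short steps, Python scripts to look and compute and a tool call to move; the robot and the scene stay as the last step left them, time stands still between calls to the robot, and variables do not carry over. Pictures are saved under pics/ and viewed, and the job is handed in when it is done.

Besides the shell and the picture viewer there is one more tool, called after "Emit:" in YAML: its name, and indented under it one key for each argument. send_rows: Moves the arm, as the interface text tells. Its arguments: {"type":"object","properties":{"commands":{"type":"array"},"newtons":{"type":"number"}},"required":["commands"]}

```bash
mkdir -p pics; python3 - <<'E'
from rig import robot, vision
import cv2
print(robot.observe())
for n in ("scene","side","wrist"):
    c=vision.capture(n); cv2.imwrite(f"pics/{n}0.png",c["color"][:,:,::-1]); print(n,c["camera_matrix"].round(1).tolist(),c["world_from_camera"].round(3).tolist())
E
```

```text
{'time_s': 0.0, 'q': array([-1.29783065e-04,  1.36817601e+01, -8.17240600e-01,  7.55826600e+01,
       -3.33592826e-04,  9.00001997e+01]), 'qd': array([-0.04303457,  0.01807558,  0.05370767,  0.00257711, -0.08536217,
       -0.03180083]), 'joint_efforts': array([ 1.29771975e-03, -5.38790166e+01,  3.46437156e+01,  1.83730113e-02,
        1.69192181e-04,  6.54446694e-05]), 'eef_pos': array([ 5.24630270e-01, -2.82908417e-06,  2.55668206e-01]), 'eef_rot': array([-179.76574214,   89.91833866, -179.76607141]), 'wrist_force': array([ 0.95440742, -0.01593001,  0.58589039]), 'torque': array([-0.02001461, -0.02173243,  0.00065457]), 'width': 0.08558440666720218}
scene [[544.9, 0.0, 286.5], [0.0, 544.9, 211.9], [0.0, 0.0, 1.0]] [[-0.815, 0.406, -0.414, 1.013], [0.58, 0.554, -0.597, 0.531], [-0.013, -0.726, -0.687, 0.694], [0.0, 0.0, 0.0, 1.0]]
side [[451.9, 0.0, 280.7], [0.0, 451.9, 210.4], [0.0, 0.0, 1.0]] [[-0.973, -0.178, 0.148, 0.474], [-0.231, 0.751, -0.618, 0.552], [-0.001, -0.636, -0.772, 0.757], [0.0, 0.0, 0.0, 1.0]]
wrist [[363.2, 0.0, 274.7], [0.0, 363.2, 210.4], [0.0, 0.0, 1.0]] [[1.0, 0.0, -0.0, 0.524], [0.0, -0.958, -0.286, 0.072], [-0.0, 0.286, -0.958, 0.373], [0.0, 0.0, 0.0, 1.0]]
```

View pics/scene0.png

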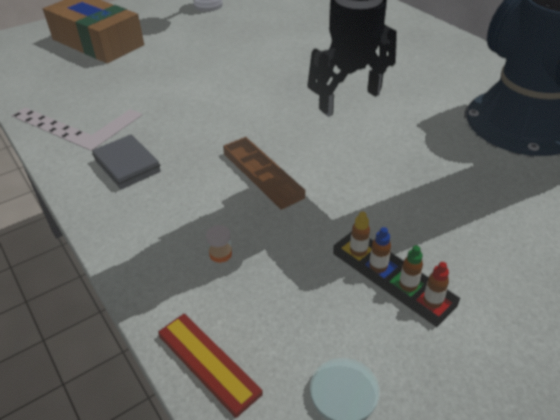

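View pics/side0.png

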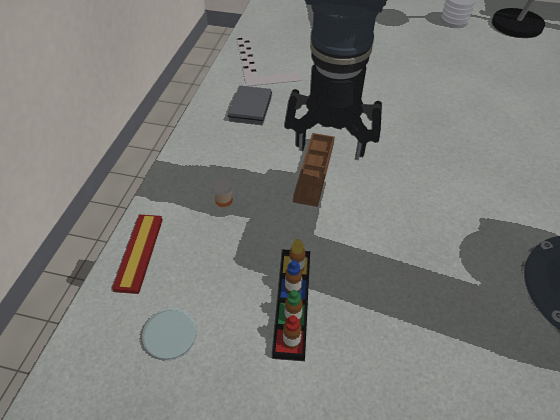

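View pics/wrist0.png

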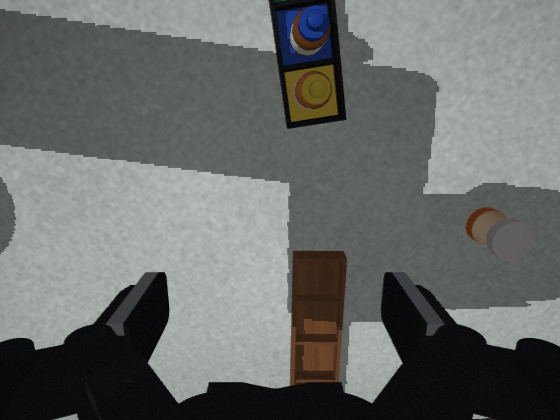

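The storage rack is on the robot's left. From left to right (+y to -y) it holds red, green, blue and yellow. The wooden rack lies on the robot's right, and the jar beyond it. Next I'll measure caps, tiles and rack corners.

```bash
cat > h.py <<'E'
import numpy as np, cv2
from rig import robot, vision
from scipy.spatial.transform import Rotation as Ro
def ray(c,u,v):
    T=c["world_from_camera"];d=T[:3,:3]@np.linalg.inv(c["camera_matrix"])@[u,v,1.]
    return T[:3,3],d/np.linalg.norm(d)
def plane(c,u,v,z):
    o,d=ray(c,u,v);return o+d*(z-o[2])/d[2]
def tri(rs):
    A=[];b=[]
    for o,d in rs:
        P=np.eye(3)-np.outer(d,d);A.append(P);b.append(P@o)
    X=np.linalg.lstsq(np.vstack(A),np.hstack(b),rcond=None)[0]
    return X,[np.linalg.norm(np.cross(X-o,d)) for o,d in rs]
def proj(c,X):
    T=np.linalg.inv(c["world_from_camera"]);p=c["camera_matrix"]@(T[:3,:3]@X+T[:3,3]);return p[:2]/p[2]
E
python3 - <<'E'
from h import *
for n,(x0,y0,x1,y1) in {"scene":(215,130,315,215),"side":(285,130,345,210),"wrist":(265,235,375,395)}.items():
    c=vision.capture(n);im=c["color"][y0:y1,x0:x1,::-1];k=7 if n=="scene" else 6 if n=="side" else 3.6
    cv2.imwrite(f"pics/{n}_w.png",cv2.resize(im,None,fx=k,fy=k,interpolation=cv2.INTER_CUBIC))
for n,(x0,y0,x1,y1) in {"scene":(325,200,465,330),"side":(265,230,320,365)}.items():
    c=vision.capture(n);im=c["color"][y0:y1,x0:x1,::-1];k=4.5 if n=="scene" else 4.4
    cv2.imwrite(f"pics/{n}_s.png",cv2.resize(im,None,fx=k,fy=k,interpolation=cv2.INTER_CUBIC))
E
```

```text
(no output)
```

View pics/scene_w.png

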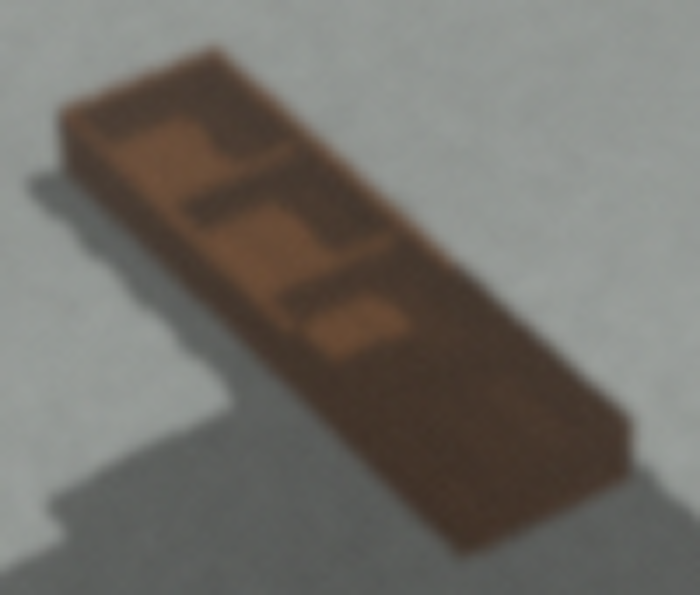

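View pics/side_w.png

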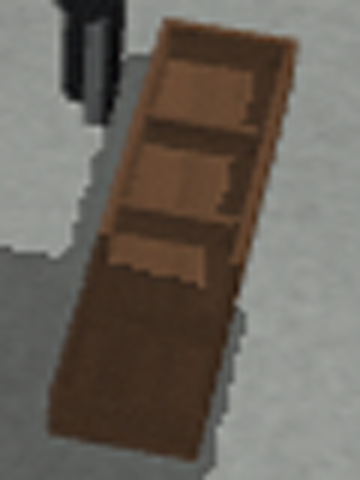

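View pics/scene_s.png

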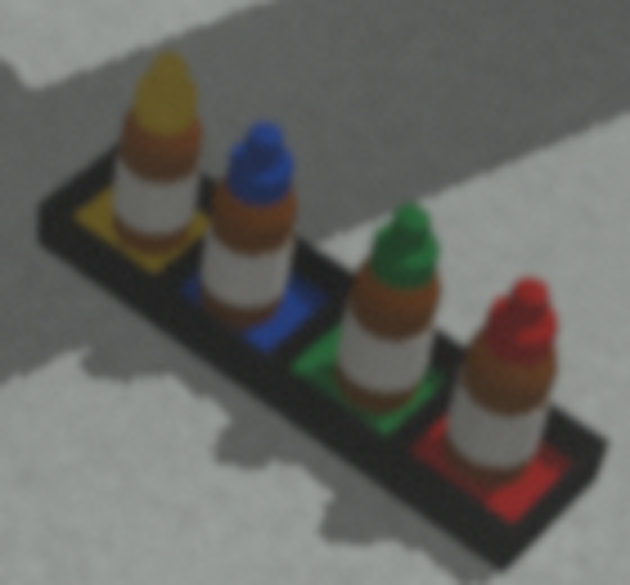

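View pics/side_s.png

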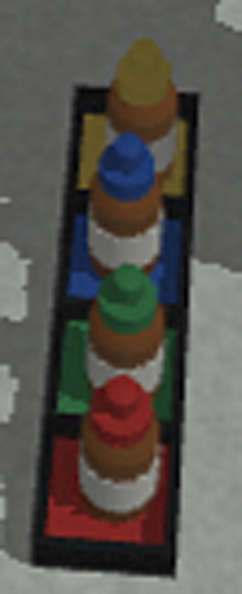

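View pics/wrist_w.png

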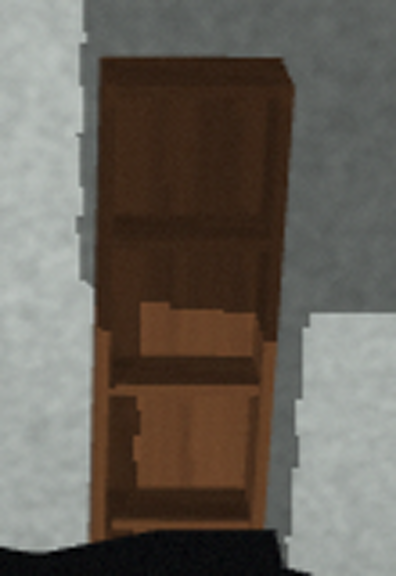

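```bash
python3 - <<'E'
from h import *
np.set_printoptions(precision=4,suppress=True)
S=vision.capture("scene");D=vision.capture("side");W=vision.capture("wrist")
for n,c,p in [("sc -y near",S,(245.3,136.7,.022)),("sc -y far",S,(224.3,145.7,.022)),("sc +y -x",S,(305,190.3,.022)),("sc +y-x bot",S,(305,198.3,0)),("sc +y+x bot",S,(281.4,209,0)),
 ("sd",D,(312.8,133.3,.022)),("sd",D,(334.5,137.2,.022)),("sd b",D,(293.3,202,0)),("sd b",D,(317.5,206.7,0)),
 ("wr top",W,(265+101/3.6,235+82/3.6,.022)),("wr top",W,(265+293/3.6,235+82/3.6,.022)),("wr bot",W,(265+101/3.6,235+58/3.6,.0)),("wr bot",W,(265+280/3.6,235+58/3.6,.0))]:
    print(n,plane(c,*p))
hr={"red":(0,6),"green":(45,75),"blue":(105,125),"yellow":(22,31)}
for k,(a,b) in hr.items():
    cen={}
    for n,c,box in (("scene",S,(325,200,465,330)),("side",D,(265,230,320,365))):
        hsv=cv2.cvtColor(c["color"],cv2.COLOR_RGB2HSV);m=cv2.inRange(hsv,(a,150 if k!="green" else 100,60),(b,255,255))
        q=np.zeros_like(m);x0,y0,x1,y1=box;q[y0:y1,x0:x1]=m[y0:y1,x0:x1]
        N,l,st,ce=cv2.connectedComponentsWithStats(q)
        o=[i for i in range(1,N) if st[i,4]>25]; print(k,n,[(st[i].tolist(),ce[i].round(1).tolist()) for i in o])
        cen[n]=[(c,ce[i]) for i in o]
    t=lambda L:min(L,key=lambda z:z[1][1])
    a_,b_=t(cen["scene"]),t(cen["side"])
    print("   tri",tri([ray(S,*a_[1]),ray(D,*b_[1])]),"planes z.085",plane(S,*a_[1],.085),plane(D,*b_[1],.085))
E
```

```text
sc -y near [ 0.5443 -0.2923  0.022 ]
sc -y far [ 0.5962 -0.2913  0.022 ]
sc +y -x [ 0.5459 -0.0808  0.022 ]
sc +y-x bot [ 0.5444 -0.0823  0.    ]
sc +y+x bot [ 0.5978 -0.0845  0.    ]
sd [ 0.5952 -0.2932  0.022 ]
sd [ 0.5412 -0.2913  0.022 ]
sd b [ 0.5979 -0.0842  0.    ]
sd b [ 0.5436 -0.0831  0.    ]
wr top [ 0.544  -0.0848  0.022 ]
wr top [ 0.6001 -0.0848  0.022 ]
wr bot [ 0.5451 -0.0866  0.    ]
wr bot [ 0.6004 -0.0866  0.    ]
red scene [([438, 263, 10, 16, 88], [443.1, 270.7]), ([433, 302, 16, 13, 102], [440.6, 308.4])]
red side [([286, 315, 14, 17, 177], [292.1, 323.5]), ([275, 330, 28, 24, 271], [286.3, 344.7])]
   tri (array([0.5316, 0.2355, 0.0814]), [np.float64(1.952727399044413e-05), np.float64(1.9527273990493113e-05)]) planes z.085 [0.5344 0.2372 0.085 ] [0.5312 0.2372 0.085 ]
green scene [([409, 246, 13, 17, 159], [414.9, 254.6]), ([390, 273, 10, 12, 71], [395.1, 279.2]), ([408, 283, 14, 13, 46], [414.9, 290.2])]
green side [([287, 290, 13, 16, 141], [293.8, 297.7]), ([278, 303, 7, 21, 106], [281.5, 314.1]), ([300, 305, 4, 20, 32], [302.3, 316.4])]
   tri (array([0.5392
[... 259 characters left out ...]
288, 260, 12, 15, 135], [293.5, 267.8]), ([280, 279, 8, 19, 81], [283.1, 289.7]), ([299, 280, 7, 19, 75], [302.8, 289.4])]
   tri (array([0.5517, 0.1328, 0.0823]), [np.float64(0.0002049792990379778), np.float64(0.00020497929903803572)]) planes z.085 [0.5537 0.1343 0.085 ] [0.5514 0.1347 0.085 ]
yellow scene [([356, 214, 11, 15, 92], [361.8, 222.9]), ([344, 244, 7, 9, 31], [346.9, 247.8])]
yellow side [([292, 239, 11, 15, 116], [297.1, 246.5]), ([283, 256, 6, 17, 63], [285.2, 263.0]), ([302, 258, 5, 16, 32], [304.8, 267.8])]
   tri (array([0.5558, 0.0836, 0.0745]), [np.float64(0.0014327197490665142), np.float64(0.001432719749066347)]) planes z.085 [0.5641 0.0929 0.085 ] [0.5547 0.0891 0.085 ]
```

```bash
cat >> h.py <<'E'
np.set_printoptions(precision=4,suppress=True)
def Rt(yaw):  # tool x down, z = jaw axis ~ world +-x
    R0=Rref(); return Ro.from_euler('z',yaw,degrees=True)*R0
def Rref():
    # nominal: columns x=(0,0,-1), from the start pose, jaw z along world x
    return Ro.from_matrix(np.load('R0.npy'))
def cmd(*targets):
    s=robot.observe();R=Ro.from_euler('xyz',s["eef_rot"],degrees=True)
    print("t",round(s["time_s"],2),"tcp",s["eef_pos"],"yaw",(R*Rref().inv()).as_rotvec(degrees=True),"F",s["wrist_force"],"w",s["width"])
    for x,y,z,yaw in targets:
        print(" lin",R.inv().apply(np.array([x,y,z])-s["eef_pos"]).round(4).tolist()," turn",(R.inv()*Rt(yaw)).as_rotvec().round(4).tolist())
E
python3 - <<'E'
import numpy as np
from scipy.spatial.transform import Rotation as Ro
from rig import robot
R=Ro.from_euler('xyz',robot.observe()["eef_rot"],degrees=True).as_matrix();print(R.round(3));np.save('R0.npy',np.round(R))
from h import *
S=vision.capture("scene");D=vision.capture("side")
print(robot.nose_length)
f=lambda x,y:(x/4.5+325,y/4.5+200);g=lambda x,y:(x/4.4+265,y/4.4+230)
for c,p,z in [(S,f(40,210),.022),(S,f(605,445),.022),(S,f(503,570),0),(D,g(75,90),.022),(D,g(198,95),.022),(D,g(35,565),0),(D,g(175,577),0)]: print(plane(c,*p,z))
cmd((.555,.085,.2,9))
E
```

```text
[[-0. -0.  1.]
 [ 0.  1.  0.]
 [-1.  0. -0.]]
0.025
[0.593  0.0629 0.022 ]
[0.5069 0.2605 0.022 ]
[0.5579 0.2672 0.    ]
[0.589  0.0618 0.022 ]
[0.5351 0.0518 0.022 ]
[0.5565 0.2676 0.    ]
[0.5026 0.2597 0.    ]
t 0.65 tcp [ 0.525  -0.      0.2563] yaw [ 0.0001  0.004  -0.0016] F [-0.1986  0.5307  0.4587] w 0.08507668618746796
 lin [0.0563, 0.085, 0.03]  turn [-0.1571, -0.0001, -0.0]
```

Emit:
send_rows:
  commands:
    - {"gripper":0.03,"linear":[0.028,0.042,0.016],"turn":[-0.082,0,0]}
    - {"gripper":0.03,"linear":[0.056,0.084,0.033],"turn":[-0.164,0,0]}
    - {"gripper":0.03,"linear":[0.056,0.084,0.033],"turn":[-0.164,0,0]}
    - {"gripper":0.03,"linear":[0.056,0.084,0.033],"turn":[-0.164,0,0]}
    - {"gripper":0.03,"linear":[0.056,0.084,0.033],"turn":[-0.164,0,0]}

```text
time_s: 1.07
eef_pos: [0.5576, 0.0848, 0.1993]
eef_rot: [-177.5, 89.9, -168.0]
wrist_force: [0.6, 0.1, -0.2]
width: 0.0301
```

```bash
python3 - <<'E'
from h import *
for n in ("wrist","side"):
    c=vision.capture(n); cv2.imwrite(f"pics/{n}1.png",c["color"][:,:,::-1])
cmd((.558,.084,.056,9.4))
c=vision.capture("wrist")
print(c["world_from_camera"])
for k,X in dict(y=(.5597,.0834,.095),b=(.5512,.1347,.095),tip=robot.observe()["eef_pos"]-np.array([0,0,.025])).items(): print(k,proj(c,np.array(X)))
E
```

```text
t 1.17 tcp [0.5579 0.0837 0.2007] yaw [-0.0137 -0.0076  9.3897] F [-0.4494 -1.2047 -0.7396] w 0.03018650242099223
 lin [0.1447, 0.0003, 0.0001]  turn [-0.0002, 0.0001, 0.0002]
[[ 0.9866  0.1561  0.0478  0.5454]
 [ 0.1632 -0.9453 -0.2825  0.1549]
 [ 0.001   0.2866 -0.9581  0.3181]
 [ 0.      0.      0.      1.    ]]
y [278.0604 219.5869]
b [278.2692 137.8609]
tip [276.0721 277.1396]
```

View pics/wrist1.png

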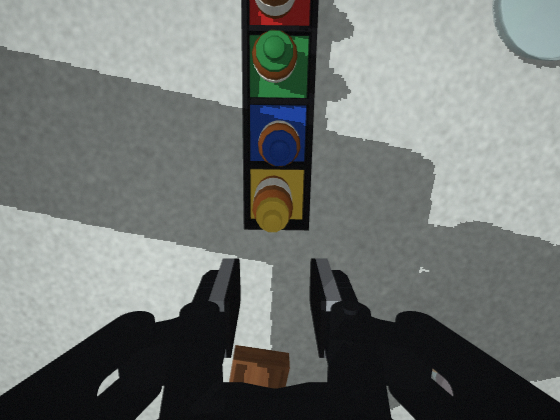

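View pics/side1.png

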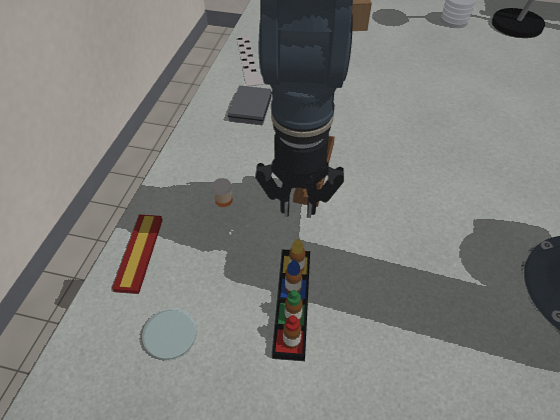

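```bash
python3 - <<'E'
from h import *
c=vision.capture("wrist");g=cv2.medianBlur(c["color"],3)
cv2.imwrite("pics/w1b.png",cv2.resize(c["color"][0:240,230:330,::-1],None,fx=3.3,fy=2.5*1.0*3.3/3.3 if 0 else 2.5))
im=c["color"][130:240,230:330,::-1];cv2.imwrite("pics/w1b.png",cv2.resize(im,None,fx=5,fy=5,interpolation=cv2.INTER_CUBIC))
for n,p in dict(yel=(271.5,215),blu=(281,148),grn=(275,47)).items(): print(n,plane(c,*p,.09))
E
```

```text
yel [0.5554 0.0839 0.09  ]
blu [0.5543 0.1281 0.09  ]
grn [0.5411 0.1847 0.09  ]
```

View pics/w1b.png

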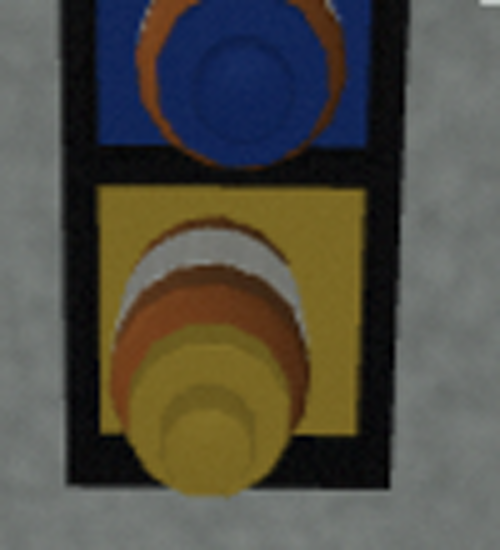

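```bash
python3 - <<'E'
from h import *
c=vision.capture("wrist")
for n,p in dict(yel=(271.4,220.4),blu=(278.,148),grn=(274,47)).items(): print(n,plane(c,*p,.095))
y=plane(c,271.4,220.4,.095);cmd((y[0],y[1],.056,9.4))
E
```

```text
yel [0.5558 0.0816 0.095 ]
blu [0.5524 0.1282 0.095 ]
grn [0.5408 0.1839 0.095 ]
t 1.32 tcp [0.5581 0.0832 0.2012] yaw [-0.0021 -0.0702  9.3296] F [-0.2548 -0.2237 -0.3668] w 0.03029493234849603
 lin [0.1452, -0.0012, -0.0027]  turn [-0.0012, 0.0012, 0.0001]
```

Emit:
send_rows:
  commands:
    - {"gripper":0.065,"linear":[0.02,-0.001,-0.002],"turn":[0,0,0]}
    - {"gripper":0.065,"linear":[0.04,-0.001,-0.002],"turn":[0,0,0]}
    - {"gripper":0.065,"linear":[0.07,-0.001,-0.002],"turn":[0,0,0]}
    - {"gripper":0.065,"linear":[0.105,-0.001,-0.002],"turn":[0,0,0]}
    - {"gripper":0.065,"linear":[0.13,-0.001,-0.002],"turn":[0,0,0]}
    - {"gripper":0.065,"linear":[0.145,-0.001,-0.002],"turn":[0,0,0]}
    - {"gripper":0.065,"linear":[0.145,-0.001,-0.002],"turn":[0,0,0]}
  newtons: 40

```text
time_s: 1.9
eef_pos: [0.5545, 0.0809, 0.0536]
eef_rot: [-178.0, 89.8, -168.7]
wrist_force: [-0.6, 0.8, 0.3]
width: 0.0652
```

```bash
python3 - <<'E'
from h import *
S=vision.capture("scene")["color"][180:340,300:480,::-1];D=vision.capture("side")["color"][180:370,240:370,::-1]
a=cv2.resize(S,(540,480));b=cv2.resize(D,(260,380));o=np.zeros((480,800,3),np.uint8);o[:,:540]=a;o[:380,540:]=b;cv2.imwrite("pics/2.png",o)
cmd((.5558,.0816,.056,9.4))
E
```

```text
t 2.0 tcp [0.5566 0.0814 0.0567] yaw [-0.0019 -0.0724  9.2816] F [-0.2833  0.2734  0.9047] w 0.06469265492868248
 lin [0.0007, 0.0003, -0.0008]  turn [-0.0021, 0.0013, 0.0001]
```

View pics/2.png

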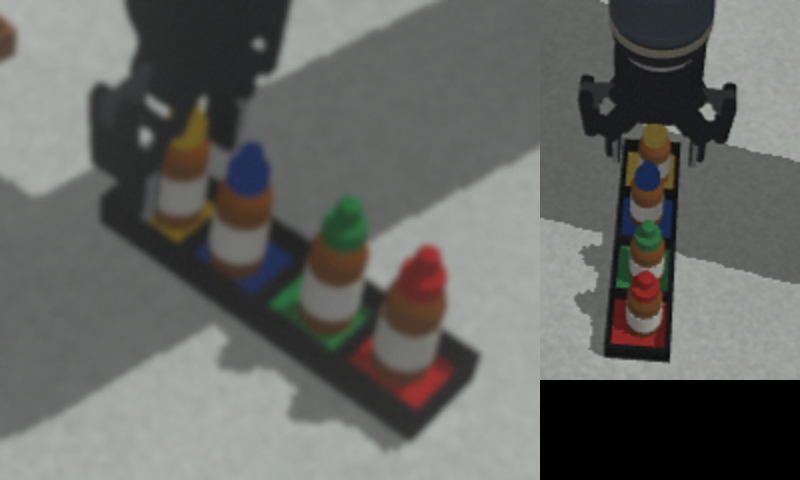

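Emit:
send_rows:
  commands:
    - {"gripper":0.022,"linear":[0.001,0,0],"turn":[0,0,0]}
    - {"gripper":0.022,"linear":[0.001,0,0],"turn":[0,0,0]}
    - {"gripper":0.022,"linear":[0.001,0,0],"turn":[0,0,0]}
    - {"gripper":0.022,"linear":[0.001,0,0],"turn":[0,0,0]}
    - {"gripper":0.022,"linear":[0.001,0,0],"turn":[0,0,0]}
    - {"gripper":0.022,"linear":[0.001,0,0],"turn":[0,0,0]}
  newtons: 40

```text
time_s: 2.5
eef_pos: [0.5574, 0.0814, 0.0573]
eef_rot: [-6.7, 89.8, 2.6]
wrist_force: [-1.3, -1.5, 7.1]
width: 0.0289
```

```bash
python3 - <<'E'
from h import *
S=vision.capture("scene")["color"][180:340,300:480,::-1];D=vision.capture("side")["color"][180:370,240:370,::-1]
a=cv2.resize(S,(540,480));b=cv2.resize(D,(260,380));o=np.zeros((480,800,3),np.uint8);o[:,:540]=a;o[:380,540:]=b;cv2.imwrite("pics/3.png",o)
cmd((.5558,.0816,.17,9.4),(.5715,-.1095,.17,-.4),(.5715,-.1095,.053,-.4))
E
```

```text
t 2.6 tcp [0.5574 0.0814 0.0572] yaw [-0.0095 -0.2092  9.2781] F [-0.3296 -1.5121  6.2784] w 0.0291782469347538
 lin [-0.1128, 0.0004, -0.0011]  turn [-0.0021, 0.0036, 0.0005]
 lin [-0.1127, -0.1908, -0.0165]  turn [0.1689, 0.0037, 0.0002]
 lin [0.0043, -0.1907, -0.0169]  turn [0.1689, 0.0037, 0.0002]
```

View pics/3.png

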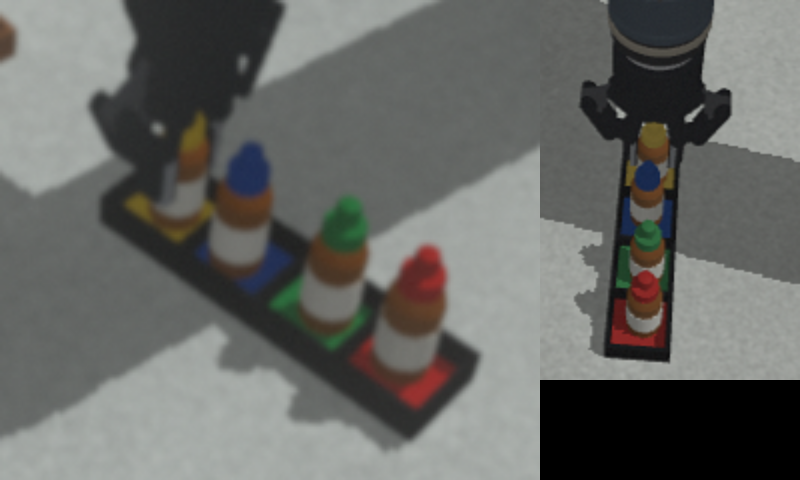

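Emit:
send_rows:
  commands:
    - {"gripper":0.022,"linear":[-0.02,0,0],"turn":[0,0,0]}
    - {"gripper":0.022,"linear":[-0.05,0,0],"turn":[0,0,0]}
    - {"gripper":0.022,"linear":[-0.08,0,0],"turn":[0,0,0]}
    - {"gripper":0.022,"linear":[-0.105,-0.01,-0.001],"turn":[0,0.004,0]}
    - {"gripper":0.022,"linear":[-0.113,-0.04,-0.004],"turn":[0.04,0.004,0]}
    - {"gripper":0.022,"linear":[-0.113,-0.075,-0.007],"turn":[0.08,0.004,0]}
    - {"gripper":0.022,"linear":[-0.113,-0.11,-0.01],"turn":[0.12,0.004,0]}
    - {"gripper":0.022,"linear":[-0.113,-0.14,-0.013],"turn":[0.16,0.004,0]}
  newtons: 40

```text
time_s: 3.27
eef_pos: [0.567, -0.0606, 0.1714]
eef_rot: [-23.5, 89.9, -23.5]
wrist_force: [0.7, 0.2, -0.4]
width: 0.0286
```

```bash
python3 - <<'E'
from h import *
S=vision.capture("scene")["color"][60:340,200:480,::-1];D=vision.capture("side")["color"][100:370,240:380,::-1]
a=cv2.resize(S,(500,500));b=cv2.resize(D,(280,540));o=np.zeros((540,800,3),np.uint8);o[:500,:500]=a;o[:540,500:780]=b;cv2.imwrite("pics/4.png",o)
cmd((.5715,-.1095,.17,-.4),(.5715,-.1095,.064,-.4),(.5715,-.1095,.054,-.4))
E
```

```text
t 3.37 tcp [ 0.5671 -0.0627  0.171 ] yaw [-0.0834 -0.0647 -0.2054] F [-0.2194  0.7564 -0.6713] w 0.028930659673596672
 lin [0.0011, -0.0468, 0.0046]  turn [0.0034, 0.0011, 0.0015]
 lin [0.1071, -0.0467, 0.0045]  turn [0.0034, 0.0011, 0.0015]
 lin [0.1171, -0.0467, 0.0045]  turn [0.0034, 0.0011, 0.0015]
```

View pics/4.png

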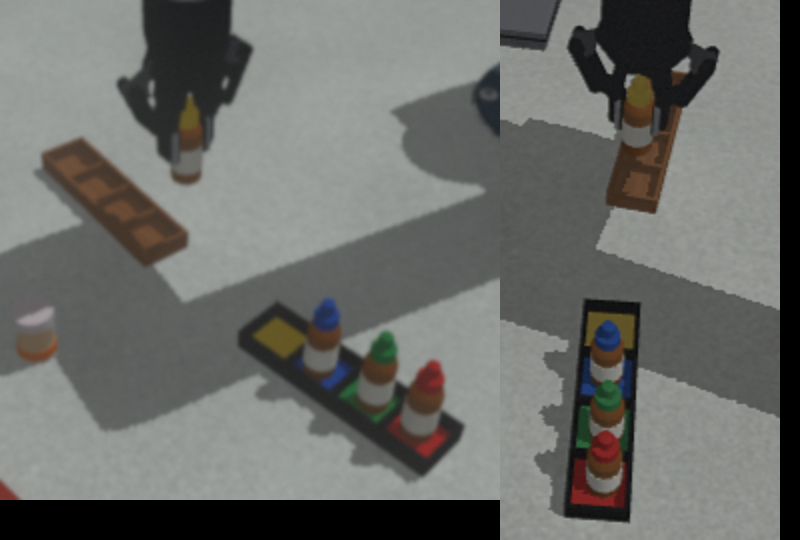

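The bottle is held upright, and the work rack's pockets are now well lit.

Emit:
send_rows:
  commands:
    - {"gripper":0.022,"linear":[0.001,-0.025,0.002],"turn":[0.003,0.001,0.001]}
    - {"gripper":0.022,"linear":[0.001,-0.047,0.0045],"turn":[0.003,0.001,0.001]}
    - {"gripper":0.022,"linear":[0.015,-0.047,0.0045],"turn":[0.003,0.001,0.001]}
    - {"gripper":0.022,"linear":[0.04,-0.047,0.0045],"turn":[0.003,0.001,0.001]}
    - {"gripper":0.022,"linear":[0.07,-0.047,0.0045],"turn":[0.003,0.001,0.001]}
    - {"gripper":0.022,"linear":[0.095,-0.047,0.0045],"turn":[0.003,0.001,0.001]}
    - {"gripper":0.022,"linear":[0.108,-0.047,0.0045],"turn":[0.003,0.001,0.001]}
    - {"gripper":0.022,"linear":[0.11,-0.047,0.0045],"turn":[0.003,0.001,0.001]}

```text
time_s: 4.03
eef_pos: [0.5699, -0.1091, 0.0587]
eef_rot: [173.3, 89.8, 173.0]
wrist_force: [-1.3, 0.7, -0.0]
width: 0.0288
```

```bash
python3 - <<'E'
from h import *
S=vision.capture("scene")["color"][60:340,200:480,::-1];D=vision.capture("side")["color"][100:370,240:380,::-1]
a=cv2.resize(S[40:180,0:140],(500,500));b=cv2.resize(D[0:135,30:100],(280,540));o=np.zeros((540,800,3),np.uint8);o[:500,:500]=a;o[:540,500:780]=b;cv2.imwrite("pics/5.png",o)
cmd((.5715,-.1095,.058,-.4),(.5715,-.1095,.054,-.4))
E
```

```text
t 4.13 tcp [ 0.5714 -0.1094  0.0612] yaw [-0.0131  0.0263 -0.348 ] F [ 0.162  -0.5255 -1.1797] w 0.028877537909316187
 lin [0.0032, -0.0001, 0.0001]  turn [0.0009, -0.0005, 0.0002]
 lin [0.0072, -0.0001, 0.0001]  turn [0.0009, -0.0005, 0.0002]
```

View pics/5.png

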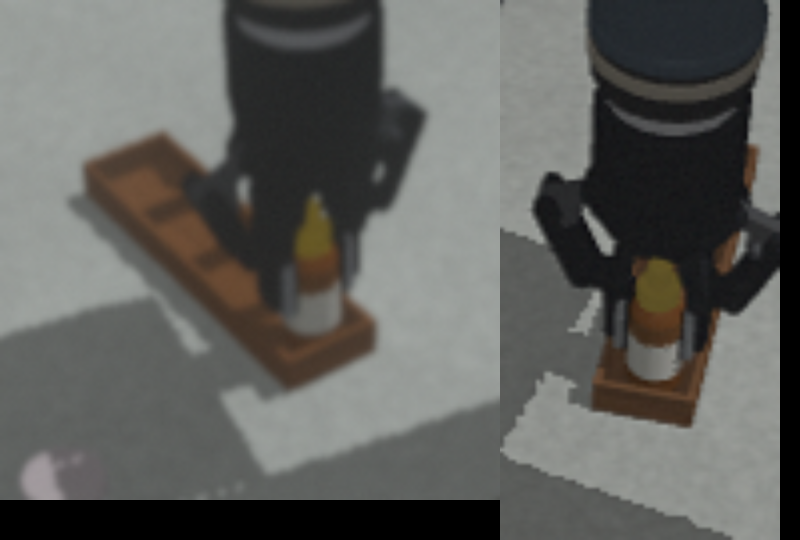

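Yellow is inside the leftmost pocket with about 7 mm left to the floor. I'll lower it gently until it makes contact.

Emit:
send_rows:
  commands:
    - {"gripper":0.022,"linear":[0.003,0,0],"turn":[0,0,0]}
    - {"gripper":0.022,"linear":[0.005,0,0],"turn":[0,0,0]}
    - {"gripper":0.022,"linear":[0.006,0,0],"turn":[0,0,0]}
    - {"gripper":0.022,"linear":[0.007,0,0],"turn":[0,0,0]}
    - {"gripper":0.022,"linear":[0.007,0,0],"turn":[0,0,0]}
    - {"gripper":0.022,"linear":[0.007,0,0],"turn":[0,0,0]}

```text
time_s: 4.63
eef_pos: [0.5715, -0.1095, 0.0545]
eef_rot: [-110.3, 90.0, -110.7]
wrist_force: [0.3, -0.5, -1.1]
width: 0.0288
```

```bash
python3 - <<'E'
from h import *
cmd((.5715,-.1095,.054,-.4))
E
```

```text
t 4.63 tcp [ 0.5715 -0.1095  0.0545] yaw [-0.015   0.0056 -0.3481] F [ 0.2684 -0.4679 -1.0703] w 0.028780576326503625
 lin [0.0005, -0.0001, -0.0]  turn [0.0009, -0.0001, 0.0003]
```

Emit:
send_rows:
  commands:
    - {"gripper":0.022,"linear":[0.001,0,0],"turn":[0,0,0]}
    - {"gripper":0.022,"linear":[0.001,0,0],"turn":[0,0,0]}
    - {"gripper":0.022,"linear":[0.002,0,0],"turn":[0,0,0]}
    - {"gripper":0.022,"linear":[0.002,0,0],"turn":[0,0,0]}

```text
time_s: 4.97
eef_pos: [0.5716, -0.1095, 0.0542]
eef_rot: [-24.2, 89.9, -24.6]
wrist_force: [-5.6, 1.1, 16.9]
width: 0.0288
```

Emit:
send_rows:
  commands:
    - {"gripper":0.022,"linear":[0,0,0],"turn":[0,0,0]}
    - {"gripper":0.034,"linear":[0,0,0],"turn":[0,0,0]}
    - {"gripper":0.045,"linear":[0,0,0],"turn":[0,0,0]}
    - {"gripper":0.06,"linear":[0,0,0],"turn":[0,0,0]}
    - {"gripper":0.06,"linear":[0,0,0],"turn":[0,0,0]}
    - {"gripper":0.06,"linear":[-0.02,0,0],"turn":[0,0,0]}
    - {"gripper":0.06,"linear":[-0.06,0,0],"turn":[0,0,0]}
    - {"gripper":0.06,"linear":[-0.1,0,0],"turn":[0,0,0]}

```text
time_s: 5.63
eef_pos: [0.5702, -0.1092, 0.1538]
eef_rot: [175.6, 89.8, 175.2]
wrist_force: [2.6, -0.9, -0.3]
width: 0.06
```

```bash
python3 - <<'E'
from h import *
S=vision.capture("scene")["color"][60:340,200:480,::-1];D=vision.capture("side")["color"][100:370,240:380,::-1]
a=cv2.resize(S,(500,500));b=cv2.resize(D,(280,540));o=np.zeros((540,800,3),np.uint8);o[:500,:500]=a;o[:540,500:780]=b;cv2.imwrite("pics/6.png",o)
cmd((.554,.130,.19,9.4))
E
```

```text
t 5.73 tcp [ 0.5746 -0.11    0.1603] yaw [-0.1317 -0.5912 -0.3479] F [ 1.1158 -0.3024  0.0388] w 0.0597736229417831
 lin [-0.0305, 0.2398, -0.0218]  turn [-0.1701, 0.0101, 0.0031]
```

View pics/6.png

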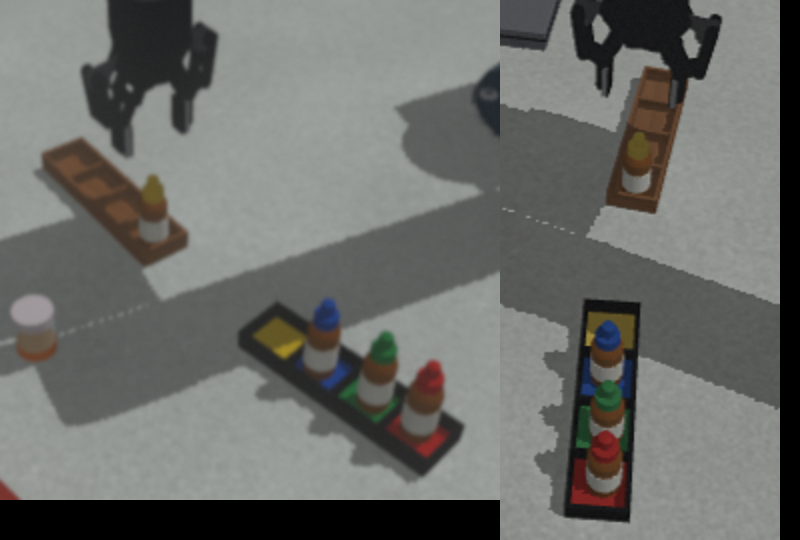

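Yellow stands upright, centred in the leftmost pocket. Blue is next.

Emit:
send_rows:
  commands:
    - {"gripper":0.06,"linear":[-0.02,0.035,-0.003],"turn":[-0.04,0.01,0.003]}
    - {"gripper":0.06,"linear":[-0.03,0.075,-0.007],"turn":[-0.09,0.01,0.003]}
    - {"gripper":0.065,"linear":[-0.03,0.115,-0.011],"turn":[-0.17,0.01,0.003]}
    - {"gripper":0.065,"linear":[-0.03,0.155,-0.015],"turn":[-0.17,0.01,0.003]}
    - {"gripper":0.065,"linear":[-0.03,0.195,-0.019],"turn":[-0.17,0.01,0.003]}
    - {"gripper":0.065,"linear":[-0.03,0.225,-0.021],"turn":[-0.17,0.01,0.003]}
    - {"gripper":0.065,"linear":[-0.03,0.24,-0.022],"turn":[-0.17,0.01,0.003]}
    - {"gripper":0.065,"linear":[-0.03,0.24,-0.022],"turn":[-0.17,0.01,0.003]}

```text
time_s: 6.4
eef_pos: [0.5533, 0.1333, 0.189]
eef_rot: [109.5, 90.0, 119.1]
wrist_force: [0.4, -1.2, -0.3]
width: 0.065
```

```bash
python3 - <<'E'
from h import *
c=vision.capture("wrist")
cmd((.553,.131,.057,9.4))
x0,y0=230,0;cv2.imwrite("pics/7.png",cv2.resize(c["color"][0:260,180:380,::-1],(600,780))[:600] if 0 else cv2.resize(c["color"][60:260,180:380,::-1],(600,600)))
E
```

```text
t 6.45 tcp [0.5535 0.1317 0.189 ] yaw [-0.0127  0.0265  9.558 ] F [ 0.4181 -0.3248 -0.0841] w 0.06499626294474363
 lin [0.132, -0.0006, -0.0005]  turn [0.0028, -0.0005, 0.0002]
```

View pics/7.png

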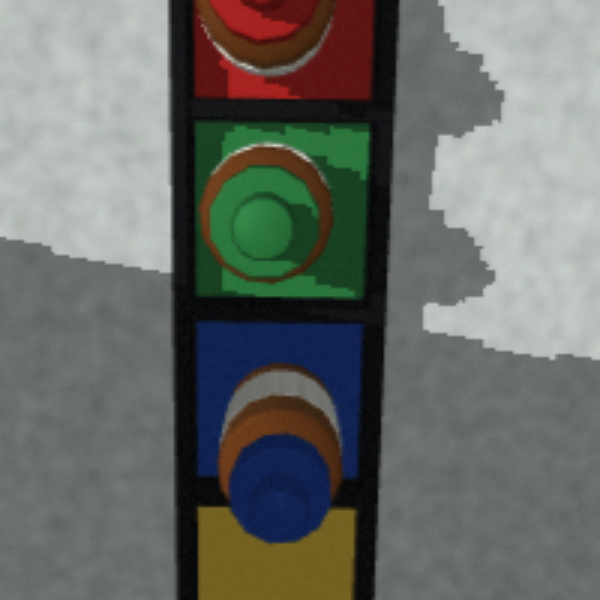

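Blue bulb top is at about (272.7, 227.7), green at (267.7, 136).

```bash
python3 - <<'E'
from h import *
c=vision.capture("wrist")
b=plane(c,272.7,227.7,.095);g=plane(c,267.7,136,.095);print(b,g)
cmd((b[0],b[1],.057,9.4))
E
```

```text
[0.5521 0.1294 0.095 ] [0.5401 0.1837 0.095 ]
t 6.5 tcp [0.5536 0.1305 0.1891] yaw [-0.0278  0.0296  9.4789] F [ 0.3513 -0.305  -0.2025] w 0.06530411840005301
 lin [0.1321, -0.0008, -0.0016]  turn [0.0014, -0.0006, 0.0004]
```

Emit:
send_rows:
  commands:
    - {"gripper":0.065,"linear":[0.03,-0.001,-0.001],"turn":[0,0,0]}
    - {"gripper":0.065,"linear":[0.065,-0.001,-0.002],"turn":[0,0,0]}
    - {"gripper":0.065,"linear":[0.1,-0.001,-0.002],"turn":[0,0,0]}
    - {"gripper":0.065,"linear":[0.12,-0.001,-0.002],"turn":[0,0,0]}
    - {"gripper":0.065,"linear":[0.132,-0.001,-0.002],"turn":[0,0,0]}
    - {"gripper":0.065,"linear":[0.132,-0.001,-0.002],"turn":[0,0,0]}
    - {"gripper":0.05,"linear":[0.132,-0.001,-0.002],"turn":[0,0,0]}
    - {"gripper":0.022,"linear":[0.132,-0.001,-0.002],"turn":[0,0,0]}

```text
time_s: 7.17
eef_pos: [0.5525, 0.1284, 0.058]
eef_rot: [-34.2, 90.0, -24.8]
wrist_force: [0.6, 0.7, -0.4]
width: 0.0419
```

Emit:
send_rows:
  commands:
    - {"gripper":0.022,"linear":[0,0,0],"turn":[0,0,0]}
    - {"gripper":0.022,"linear":[0,0,0],"turn":[0,0,0]}
    - {"gripper":0.022,"linear":[0,0,0],"turn":[0,0,0]}
    - {"gripper":0.022,"linear":[0,0,0],"turn":[0,0,0]}

```text
time_s: 7.5
eef_pos: [0.5533, 0.1284, 0.0592]
eef_rot: [-16.0, 89.8, -6.6]
wrist_force: [-0.3, -1.7, 7.4]
width: 0.0284
```

```bash
cat > pic.py <<'E'
from h import *
def pic(n):
    S=vision.capture("scene")["color"][60:340,200:480,::-1];D=vision.capture("side")["color"][100:370,240:380,::-1]
    a=cv2.resize(S,(500,500));b=cv2.resize(D,(280,540));o=np.zeros((540,800,3),np.uint8);o[:500,:500]=a;o[:540,500:780]=b;cv2.imwrite(f"pics/{n}.png",o)
E
python3 - <<'E'
from pic import *
pic(8)
cmd((.552,.129,.175,9.4),(.5712,-.1615,.175,-.4))
E
```

```text
t 7.6 tcp [0.5534 0.1284 0.0593] yaw [-0.0376 -0.1787  9.4082] F [ 0.0625 -1.4512  6.4072] w 0.028444175207488546
 lin [-0.1157, 0.0007, -0.0009]  turn [0.0001, 0.0031, 0.0009]
 lin [-0.1156, -0.289, -0.0294]  turn [0.1712, 0.0031, 0.0006]
```

View pics/8.png

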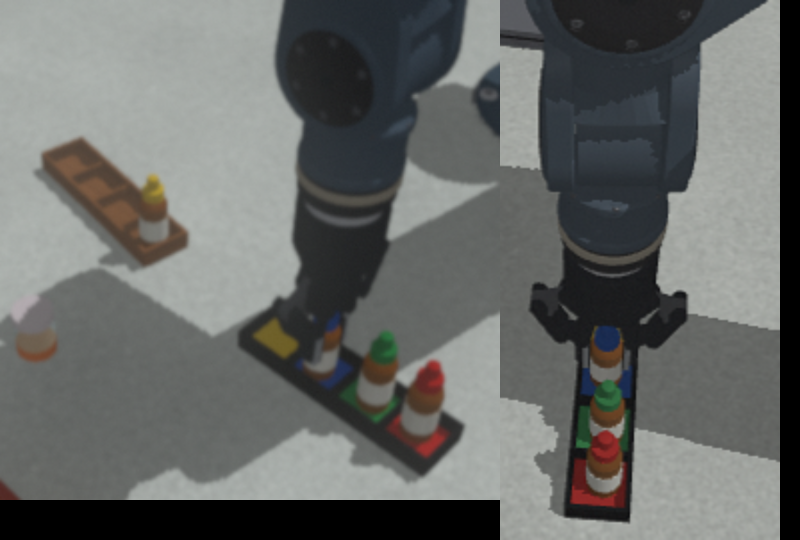

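Blue is gripped at TCP z 0.059, so it should land at about 0.056.

Emit:
send_rows:
  commands:
    - {"gripper":0.022,"linear":[-0.02,0,0],"turn":[0,0,0]}
    - {"gripper":0.022,"linear":[-0.05,0,0],"turn":[0,0,0]}
    - {"gripper":0.022,"linear":[-0.085,0,0],"turn":[0,0.003,0]}
    - {"gripper":0.022,"linear":[-0.11,-0.01,-0.001],"turn":[0,0.003,0]}
    - {"gripper":0.022,"linear":[-0.116,-0.04,-0.004],"turn":[0.04,0.003,0]}
    - {"gripper":0.022,"linear":[-0.116,-0.08,-0.008],"turn":[0.09,0.003,0]}
    - {"gripper":0.022,"linear":[-0.116,-0.12,-0.012],"turn":[0.13,0.003,0]}
    - {"gripper":0.022,"linear":[-0.116,-0.16,-0.016],"turn":[0.171,0.003,0]}

```text
time_s: 8.27
eef_pos: [0.5634, -0.0332, 0.1761]
eef_rot: [-26.8, 89.9, -27.2]
wrist_force: [1.0, 0.8, -0.6]
width: 0.0285
```

```bash
python3 - <<'E'
from h import *
cmd((.5712,-.1615,.175,-.4),(.5712,-.1615,.062,-.4))
E
```

```text
t 8.27 tcp [ 0.5634 -0.0332  0.1761] yaw [-0.0445 -0.0873 -0.4207] F [ 0.9988  0.8059 -0.6016] w 0.028515270169683995
 lin [0.0012, -0.1282, 0.0087]  turn [-0.0004, 0.0015, 0.0008]
 lin [0.1142, -0.1281, 0.0086]  turn [-0.0004, 0.0015, 0.0008]
```

Emit:
send_rows:
  commands:
    - {"gripper":0.022,"linear":[0.001,-0.035,0.003],"turn":[0,0.001,0]}
    - {"gripper":0.022,"linear":[0.001,-0.07,0.006],"turn":[0,0.001,0]}
    - {"gripper":0.022,"linear":[0.001,-0.1,0.008],"turn":[0,0.001,0]}
    - {"gripper":0.022,"linear":[0.001,-0.12,0.009],"turn":[0,0.001,0]}
    - {"gripper":0.022,"linear":[0.001,-0.128,0.009],"turn":[0,0.001,0]}
    - {"gripper":0.022,"linear":[0.01,-0.128,0.009],"turn":[0,0.001,0]}
    - {"gripper":0.022,"linear":[0.035,-0.128,0.009],"turn":[0,0.001,0]}
    - {"gripper":0.022,"linear":[0.05,-0.128,0.009],"turn":[0,0.001,0]}

```text
time_s: 8.93
eef_pos: [0.571, -0.1601, 0.1245]
eef_rot: [-97.2, 90.0, -97.6]
wrist_force: [-0.1, 0.9, -0.6]
width: 0.0288
```

```bash
python3 - <<'E'
from pic import *
pic(9)
cmd((.5712,-.1615,.062,-.4),(.5712,-.1615,.0565,-.4))
E
```

```text
t 9.03 tcp [ 0.5696 -0.1594  0.1233] yaw [ 0.0583  0.2532 -0.3498] F [ 0.352   0.1005 -1.0723] w 0.028908751301844414
 lin [0.0613, -0.0021, 0.0018]  turn [0.0009, -0.0044, -0.001]
 lin [0.0668, -0.0021, 0.0019]  turn [0.0009, -0.0044, -0.001]
```

View pics/9.png

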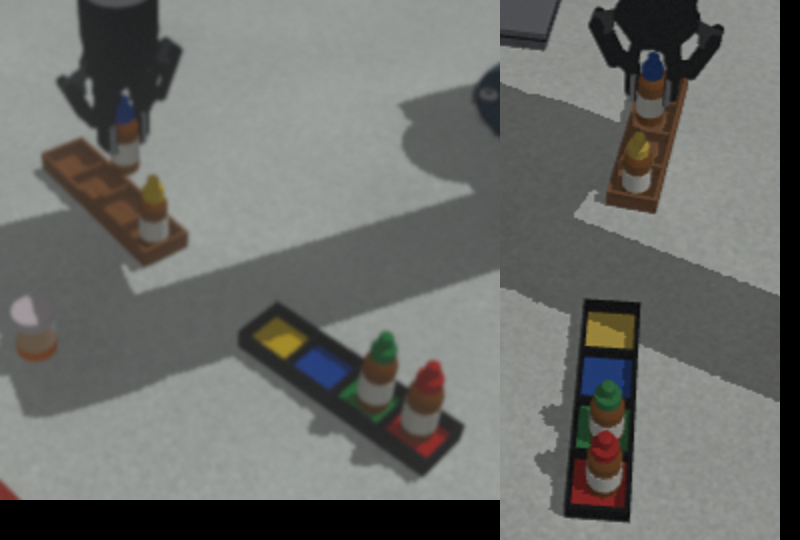

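Blue is upright and aligned over the second pocket, so I'll lower it.

Emit:
send_rows:
  commands:
    - {"gripper":0.022,"linear":[0.015,-0.002,0.001],"turn":[0,-0.002,0]}
    - {"gripper":0.022,"linear":[0.035,-0.002,0.001],"turn":[0,-0.004,0]}
    - {"gripper":0.022,"linear":[0.05,-0.002,0.001],"turn":[0,-0.004,0]}
    - {"gripper":0.022,"linear":[0.059,-0.002,0.001],"turn":[0,-0.004,0]}
    - {"gripper":0.022,"linear":[0.062,-0.002,0.001],"turn":[0,-0.004,0]}
    - {"gripper":0.022,"linear":[0.064,-0.002,0.001],"turn":[0,-0.004,0]}
    - {"gripper":0.022,"linear":[0.065,-0.002,0.001],"turn":[0,-0.004,0]}
    - {"gripper":0.022,"linear":[0.065,-0.002,0.001],"turn":[0,-0.004,0]}

```text
time_s: 9.7
eef_pos: [0.5709, -0.1613, 0.0591]
eef_rot: [40.2, 89.9, 39.8]
wrist_force: [-0.5, -0.9, -1.1]
width: 0.0286
```

Emit:
send_rows:
  commands:
    - {"gripper":0.022,"linear":[0.0005,0,0],"turn":[0,0,0]}
    - {"gripper":0.022,"linear":[0.0005,0,0],"turn":[0,0,0]}

```text
time_s: 9.87
eef_pos: [0.5714, -0.1615, 0.0594]
eef_rot: [9.8, 89.9, 9.5]
wrist_force: [0.0, -0.5, -0.6]
width: 0.0291
```

Emit:
send_rows:
  commands:
    - {"gripper":0.022,"linear":[0.001,0,0],"turn":[0,0,0]}
    - {"gripper":0.022,"linear":[0.002,0,0],"turn":[0,0,0]}
    - {"gripper":0.022,"linear":[0.003,0,0],"turn":[0,0,0]}
    - {"gripper":0.022,"linear":[0.004,0,0],"turn":[0,0,0]}
    - {"gripper":0.022,"linear":[0.004,0,0],"turn":[0,0,0]}

```text
time_s: 10.28
eef_pos: [0.5715, -0.1615, 0.0562]
eef_rot: [3.6, 89.8, 3.2]
wrist_force: [-2.5, 0.8, 9.2]
width: 0.0292
```

The reading shows 9 N at 0.0562, as expected for floor contact. Releasing.

Emit:
send_rows:
  commands:
    - {"gripper":0.022,"linear":[0,0,0],"turn":[0,0,0]}
    - {"gripper":0.034,"linear":[0,0,0],"turn":[0,0,0]}
    - {"gripper":0.045,"linear":[0,0,0],"turn":[0,0,0]}
    - {"gripper":0.06,"linear":[0,0,0],"turn":[0,0,0]}
    - {"gripper":0.06,"linear":[0,0,0],"turn":[0,0,0]}
    - {"gripper":0.06,"linear":[-0.02,0,0],"turn":[0,0,0]}
    - {"gripper":0.06,"linear":[-0.06,0,0],"turn":[0,0,0]}
    - {"gripper":0.06,"linear":[-0.1,0,0],"turn":[0,0,0]}

```text
time_s: 10.95
eef_pos: [0.57, -0.1612, 0.156]
eef_rot: [129.5, 89.9, 129.1]
wrist_force: [1.9, -0.2, 1.3]
width: 0.06
```

```bash
python3 - <<'E'
from pic import *
pic(10)
cmd((.542,.186,.19,9.4))
E
```

```text
t 11.05 tcp [ 0.5742 -0.1624  0.1625] yaw [-0.1384 -0.6859 -0.3419] F [ 1.4084  0.431  -0.5244] w 0.06006148000208714
 lin [-0.0287, 0.3481, -0.034]  turn [-0.17, 0.0117, 0.0034]
```

View pics/10.png

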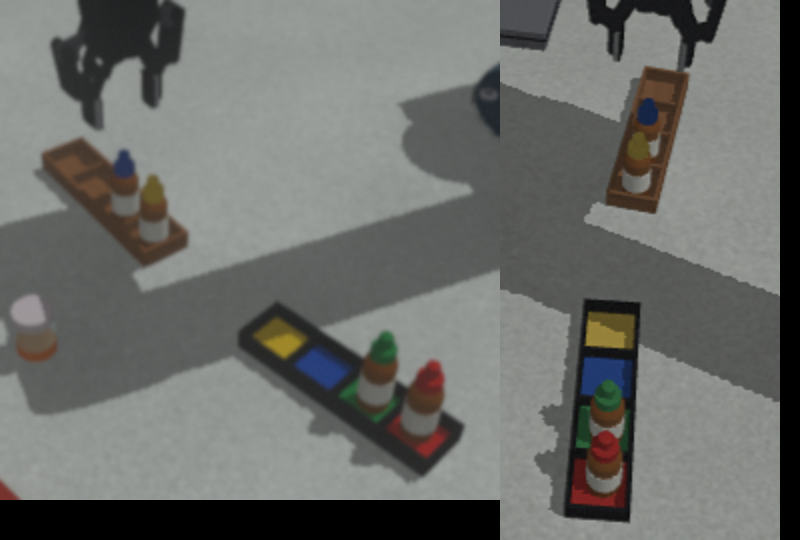

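Blue is standing in the second pocket. Going to green.

Emit:
send_rows:
  commands:
    - {"gripper":0.06,"linear":[-0.02,0.035,-0.003],"turn":[-0.04,0.01,0.003]}
    - {"gripper":0.06,"linear":[-0.029,0.075,-0.007],"turn":[-0.09,0.012,0.003]}
    - {"gripper":0.065,"linear":[-0.029,0.115,-0.011],"turn":[-0.17,0.012,0.003]}
    - {"gripper":0.065,"linear":[-0.029,0.155,-0.015],"turn":[-0.17,0.012,0.003]}
    - {"gripper":0.065,"linear":[-0.029,0.195,-0.019],"turn":[-0.17,0.012,0.003]}
    - {"gripper":0.065,"linear":[-0.029,0.235,-0.023],"turn":[-0.17,0.012,0.003]}
    - {"gripper":0.065,"linear":[-0.029,0.275,-0.027],"turn":[-0.17,0.012,0.003]}
    - {"gripper":0.065,"linear":[-0.029,0.315,-0.031],"turn":[-0.17,0.012,0.003]}

```text
time_s: 11.72
eef_pos: [0.5442, 0.1547, 0.1903]
eef_rot: [-118.4, 90.0, -109.0]
wrist_force: [1.2, -1.0, 0.4]
width: 0.0652
```

```bash
python3 - <<'E'
from h import *
cmd((.541,.184,.18,9.4))
E
```

```text
t 11.72 tcp [0.5442 0.1547 0.1903] yaw [-0.0228  0.01    9.3904] F [ 1.2108 -0.9851  0.4247] w 0.06521318411450212
 lin [0.0102, 0.0294, 0.0016]  turn [-0.0002, -0.0002, 0.0004]
```

Emit:
send_rows:
  commands:
    - {"gripper":0.065,"linear":[0.005,0.02,0.001],"turn":[0,0,0]}
    - {"gripper":0.065,"linear":[0.005,0.029,0.002],"turn":[0,0,0]}
    - {"gripper":0.065,"linear":[0.005,0.029,0.002],"turn":[0,0,0]}

```text
time_s: 11.97
eef_pos: [0.5409, 0.1855, 0.1847]
eef_rot: [-161.3, 89.9, -151.7]
wrist_force: [-0.5, -0.5, 0.3]
width: 0.0651
```

```bash
python3 - <<'E'
from h import *
c=vision.capture("wrist");cv2.imwrite("pics/11.png",cv2.resize(c["color"][60:260,180:380,::-1],(600,600)))
E
```

```text
(no output)
```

View pics/11.png

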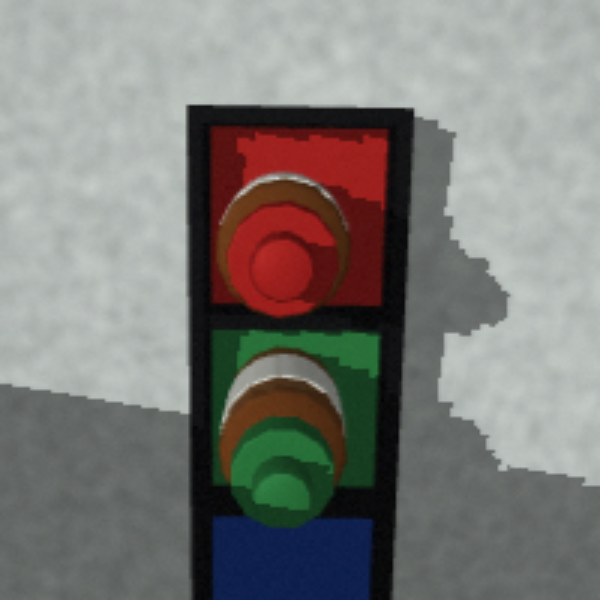

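Green bulb top is at (282, 488)/3, giving pixel (274, 222.7). Red is at (282, 266)/3, giving (274, 148.7).

```bash
python3 - <<'E'
from h import *
c=vision.capture("wrist")
g=plane(c,274,222.7,.095);print(g,plane(c,274,148.7,.095))
cmd((g[0],g[1],.057,9.4))
E
```

```text
[0.5398 0.1864 0.095 ] [0.5325 0.2301 0.095 ]
t 12.07 tcp [0.5414 0.1831 0.1851] yaw [-0.0561  0.0341  9.4139] F [ 0.5183 -0.2924 -0.6237] w 0.06484620901067285
 lin [0.1281, 0.0036, -0.001]  turn [0.0002, -0.0007, 0.0009]
```

Emit:
send_rows:
  commands:
    - {"gripper":0.065,"linear":[0.03,0.002,-0.001],"turn":[0,0,0]}
    - {"gripper":0.065,"linear":[0.065,0.0025,-0.001],"turn":[0,0,0]}
    - {"gripper":0.065,"linear":[0.1,0.0025,-0.001],"turn":[0,0,0]}
    - {"gripper":0.065,"linear":[0.12,0.0025,-0.001],"turn":[0,0,0]}
    - {"gripper":0.065,"linear":[0.128,0.0025,-0.001],"turn":[0,0,0]}
    - {"gripper":0.065,"linear":[0.128,0.0025,-0.001],"turn":[0,0,0]}
    - {"gripper":0.05,"linear":[0.128,0.0025,-0.001],"turn":[0,0,0]}
    - {"gripper":0.022,"linear":[0.128,0.0025,-0.001],"turn":[0,0,0]}

```text
time_s: 12.73
eef_pos: [0.5412, 0.1851, 0.0587]
eef_rot: [-17.2, 89.9, -7.8]
wrist_force: [0.6, -0.2, -0.8]
width: 0.042
```

Emit:
send_rows:
  commands:
    - {"gripper":0.022,"linear":[0,0,0],"turn":[0,0,0]}
    - {"gripper":0.022,"linear":[0,0,0],"turn":[0,0,0]}
    - {"gripper":0.022,"linear":[0,0,0],"turn":[0,0,0]}
    - {"gripper":0.022,"linear":[0,0,0],"turn":[0,0,0]}

```text
time_s: 13.07
eef_pos: [0.5422, 0.1853, 0.0602]
eef_rot: [-4.7, 89.7, 4.7]
wrist_force: [-0.4, -1.9, 7.4]
width: 0.0287
```

```bash
python3 - <<'E'
from pic import *
pic(12)
cmd((.54,.185,.175,9.4),(.571,-.2135,.175,-.4))
E
```

```text
t 13.17 tcp [0.5422 0.1853 0.0602] yaw [-0.0029 -0.2666  9.3665] F [ 0.08   -0.4356  7.4205] w 0.028655356614231374
 lin [-0.1148, -0.0, -0.0017]  turn [-0.0006, 0.0046, 0.0004]
 lin [-0.1148, -0.3983, -0.036]  turn [0.1705, 0.0047, 0.0]
```

View pics/12.png

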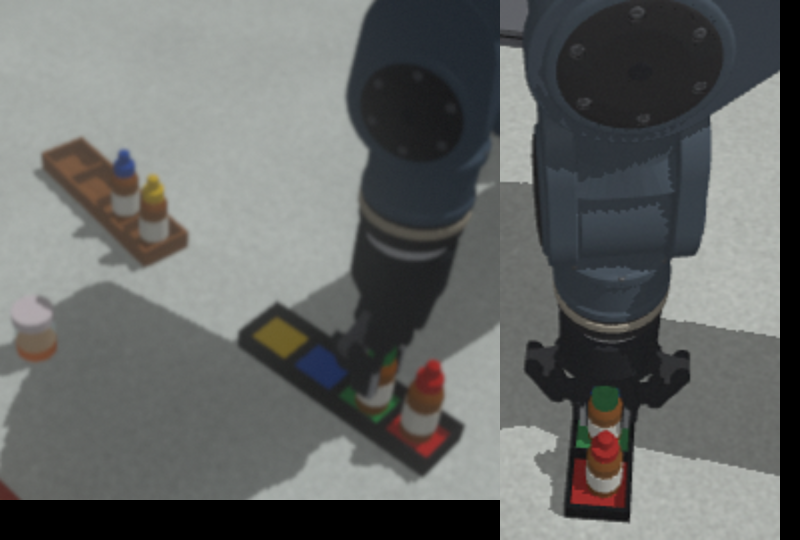

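Green is gripped at z 0.0602, so it should make contact at about 0.0572.

Emit:
send_rows:
  commands:
    - {"gripper":0.022,"linear":[-0.02,0,0],"turn":[0,0,0]}
    - {"gripper":0.022,"linear":[-0.05,0,0],"turn":[0,0,0]}
    - {"gripper":0.022,"linear":[-0.085,0,0],"turn":[0,0.004,0]}
    - {"gripper":0.022,"linear":[-0.11,-0.01,-0.001],"turn":[0,0.004,0]}
    - {"gripper":0.022,"linear":[-0.116,-0.04,-0.004],"turn":[0.04,0.004,0]}
    - {"gripper":0.022,"linear":[-0.116,-0.08,-0.008],"turn":[0.09,0.004,0]}
    - {"gripper":0.022,"linear":[-0.116,-0.12,-0.012],"turn":[0.13,0.004,0]}
    - {"gripper":0.022,"linear":[-0.116,-0.16,-0.016],"turn":[0.171,0.004,0]}

```text
time_s: 13.83
eef_pos: [0.5519, 0.0237, 0.1769]
eef_rot: [0.4, 89.9, -0.0]
wrist_force: [0.1, -0.5, -1.0]
width: 0.0288
```

```bash
python3 - <<'E'
from h import *
cmd((.571,-.2135,.175,-.4))
E
```

```text
t 13.83 tcp [0.5519 0.0237 0.1769] yaw [ 0.0004 -0.1045 -0.4614] F [ 0.1185 -0.465  -0.9569] w 0.0287720206867709
 lin [0.0019, -0.237, 0.021]  turn [-0.0011, 0.0018, -0.0]
```

Emit:
send_rows:
  commands:
    - {"gripper":0.022,"linear":[0.001,-0.04,0.004],"turn":[0,0.002,0]}
    - {"gripper":0.022,"linear":[0.001,-0.08,0.008],"turn":[0,0.002,0]}
    - {"gripper":0.022,"linear":[0.001,-0.12,0.011],"turn":[0,0.002,0]}
    - {"gripper":0.022,"linear":[0.001,-0.16,0.015],"turn":[0,0.002,0]}
    - {"gripper":0.022,"linear":[0.001,-0.195,0.018],"turn":[0,0.002,0]}
    - {"gripper":0.022,"linear":[0.001,-0.225,0.02],"turn":[0,0.002,0]}
    - {"gripper":0.022,"linear":[0.002,-0.237,0.021],"turn":[0,0.002,0]}
    - {"gripper":0.022,"linear":[0.015,-0.237,0.021],"turn":[0,0.002,0]}

```text
time_s: 14.5
eef_pos: [0.5721, -0.2168, 0.1638]
eef_rot: [-27.6, 89.8, -28.3]
wrist_force: [0.5, 0.2, -0.7]
width: 0.0288
```

```bash
python3 - <<'E'
from pic import *
pic(13)
cmd((.571,-.2135,.062,-.4))
E
```

```text
t 14.6 tcp [ 0.57   -0.2135  0.1604] yaw [ 0.0705  0.1557 -0.5252] F [-0.5832 -0.7418 -0.3855] w 0.028836180494842892
 lin [0.0984, -0.0001, 0.0013]  turn [-0.0022, -0.0027, -0.0012]
```

View pics/13.png

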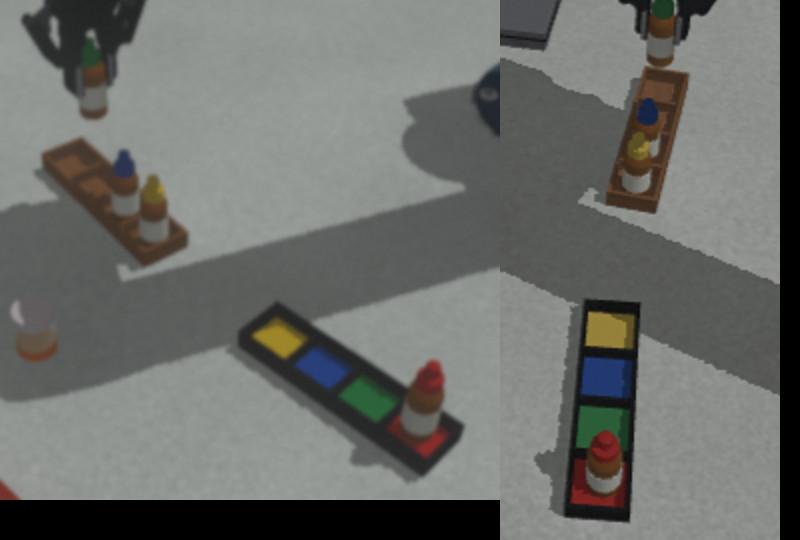

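Green is upright above the third pocket, so I'll lower it.

Emit:
send_rows:
  commands:
    - {"gripper":0.022,"linear":[0.02,0,0.001],"turn":[0,-0.002,0]}
    - {"gripper":0.022,"linear":[0.045,0,0.001],"turn":[0,-0.002,0]}
    - {"gripper":0.022,"linear":[0.07,0,0.001],"turn":[0,-0.002,0]}
    - {"gripper":0.022,"linear":[0.088,0,0.001],"turn":[0,-0.002,0]}
    - {"gripper":0.022,"linear":[0.095,0,0.001],"turn":[0,-0.002,0]}
    - {"gripper":0.022,"linear":[0.098,0,0.001],"turn":[0,-0.002,0]}
    - {"gripper":0.022,"linear":[0.099,0,0.001],"turn":[0,-0.002,0]}
    - {"gripper":0.022,"linear":[0.099,0,0.001],"turn":[0,-0.002,0]}

```text
time_s: 15.27
eef_pos: [0.5714, -0.2133, 0.0625]
eef_rot: [50.3, 89.9, 49.8]
wrist_force: [-0.2, -0.9, -0.9]
width: 0.029
```

Emit:
send_rows:
  commands:
    - {"gripper":0.022,"linear":[0.0,0,0],"turn":[0,0,0]}
    - {"gripper":0.022,"linear":[0.0,0,0],"turn":[0,0,0]}

```text
time_s: 15.43
eef_pos: [0.5723, -0.2135, 0.0639]
eef_rot: [0.3, 89.8, -0.1]
wrist_force: [0.7, 0.2, -0.2]
width: 0.029
```

Emit:
send_rows:
  commands:
    - {"gripper":0.022,"linear":[0.002,0,0],"turn":[0,0,0]}
    - {"gripper":0.022,"linear":[0.004,0,0],"turn":[0,0,0]}
    - {"gripper":0.022,"linear":[0.005,0,0],"turn":[0,0,0]}
    - {"gripper":0.022,"linear":[0.006,0,0],"turn":[0,0,0]}
    - {"gripper":0.022,"linear":[0.007,0,0],"turn":[0,0,0]}
    - {"gripper":0.022,"linear":[0.007,0,0],"turn":[0,0,0]}
    - {"gripper":0.022,"linear":[0.007,0,0],"turn":[0,0,0]}

```text
time_s: 16.02
eef_pos: [0.5722, -0.2135, 0.0572]
eef_rot: [-1.8, 89.8, -2.3]
wrist_force: [-2.2, -0.1, 5.0]
width: 0.0288
```

Contact came at 0.0572, as predicted. Releasing.

Emit:
send_rows:
  commands:
    - {"gripper":0.022,"linear":[0,0,0],"turn":[0,0,0]}
    - {"gripper":0.034,"linear":[0,0,0],"turn":[0,0,0]}
    - {"gripper":0.045,"linear":[0,0,0],"turn":[0,0,0]}
    - {"gripper":0.06,"linear":[0,0,0],"turn":[0,0,0]}
    - {"gripper":0.06,"linear":[0,0,0],"turn":[0,0,0]}
    - {"gripper":0.06,"linear":[-0.02,0,0],"turn":[0,0,0]}
    - {"gripper":0.06,"linear":[-0.06,0,0],"turn":[0,0,0]}
    - {"gripper":0.06,"linear":[-0.1,0,0],"turn":[0,0,0]}

```text
time_s: 16.68
eef_pos: [0.5708, -0.213, 0.1569]
eef_rot: [121.9, 89.9, 121.4]
wrist_force: [1.9, -1.1, 0.7]
width: 0.0601
```

```bash
python3 - <<'E'
from pic import *
pic(14)
cmd((.533,.232,.185,9.4))
E
```

```text
t 16.78 tcp [ 0.5749 -0.2146  0.1637] yaw [-0.199  -0.6909 -0.4876] F [ 0.9855 -0.3911  1.0876] w 0.060319886565925684
 lin [-0.0234, 0.4461, -0.0455]  turn [-0.1726, 0.0117, 0.0045]
```

View pics/14.png

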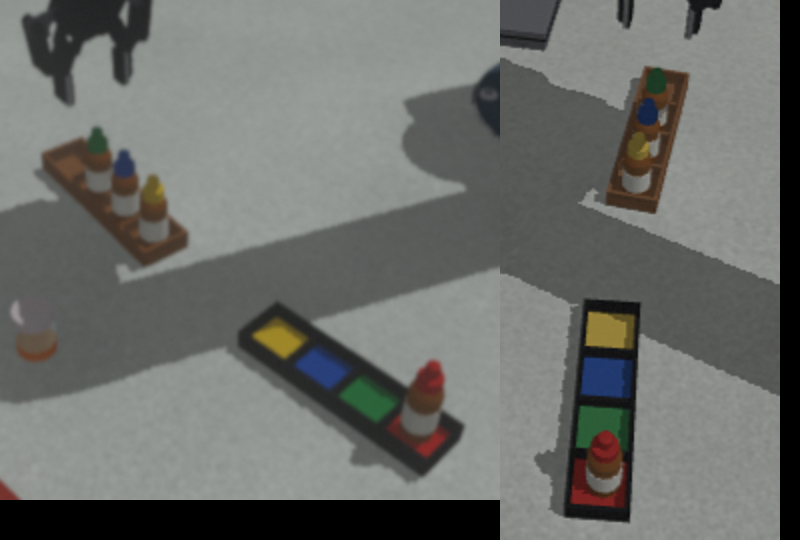

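Green is standing in the third pocket. Red is next.

Emit:
send_rows:
  commands:
    - {"gripper":0.06,"linear":[-0.02,0.035,-0.003],"turn":[-0.04,0.01,0.003]}
    - {"gripper":0.06,"linear":[-0.024,0.075,-0.007],"turn":[-0.09,0.012,0.004]}
    - {"gripper":0.065,"linear":[-0.024,0.115,-0.011],"turn":[-0.172,0.012,0.004]}
    - {"gripper":0.065,"linear":[-0.024,0.155,-0.015],"turn":[-0.172,0.012,0.004]}
    - {"gripper":0.065,"linear":[-0.024,0.195,-0.019],"turn":[-0.172,0.012,0.004]}
    - {"gripper":0.065,"linear":[-0.024,0.235,-0.024],"turn":[-0.172,0.012,0.004]}
    - {"gripper":0.065,"linear":[-0.024,0.275,-0.028],"turn":[-0.172,0.012,0.004]}
    - {"gripper":0.065,"linear":[-0.024,0.315,-0.032],"turn":[-0.172,0.012,0.004]}

```text
time_s: 17.45
eef_pos: [0.5448, 0.1026, 0.1862]
eef_rot: [-94.0, 90.0, -84.7]
wrist_force: [0.8, 0.3, -0.5]
width: 0.0648
```

```bash
python3 - <<'E'
from h import *
cmd((.533,.234,.185,9.4))
E
```

```text
t 17.45 tcp [0.5448 0.1026 0.1862] yaw [-0.0271 -0.0003  9.3572] F [ 0.778   0.2557 -0.5459] w 0.06479969504125387
 lin [0.0011, 0.1316, 0.0098]  turn [-0.0007, -0.0, 0.0005]
```

Emit:
send_rows:
  commands:
    - {"gripper":0.065,"linear":[0.001,0.04,0.003],"turn":[0,0,0]}
    - {"gripper":0.065,"linear":[0.001,0.08,0.006],"turn":[0,0,0]}
    - {"gripper":0.065,"linear":[0.001,0.11,0.008],"turn":[0,0,0]}
    - {"gripper":0.065,"linear":[0.001,0.13,0.01],"turn":[0,0,0]}
    - {"gripper":0.065,"linear":[0.001,0.131,0.01],"turn":[0,0,0]}
    - {"gripper":0.065,"linear":[0.001,0.131,0.01],"turn":[0,0,0]}

```text
time_s: 17.95
eef_pos: [0.5329, 0.2345, 0.1847]
eef_rot: [-125.6, 89.9, -116.1]
wrist_force: [-0.4, -0.9, -0.1]
width: 0.0648
```

```bash
python3 - <<'E'
from h import *
c=vision.capture("wrist");cv2.imwrite("pics/15.png",cv2.resize(c["color"][60:260,180:380,::-1],(600,600)))
E
```

```text
(no output)
```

View pics/15.png

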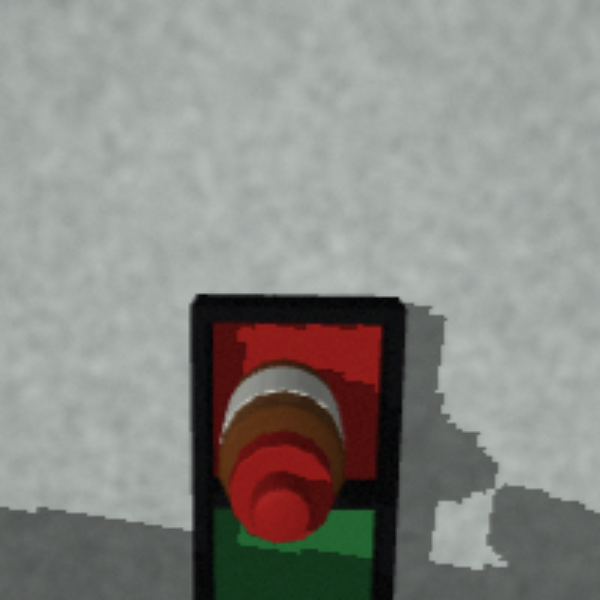

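Red bulb top is at (281, 512)/3, giving pixel (273.7, 230.7).

```bash
python3 - <<'E'
from h import *
c=vision.capture("wrist")
g=plane(c,273.7,230.7,.095);print(g)
cmd((g[0],g[1],.057,9.4))
E
```

```text
[0.5323 0.2308 0.095 ]
t 18.05 tcp [0.5332 0.2328 0.1848] yaw [-0.0567  0.0315  9.3466] F [-0.2439  0.3741 -0.2019] w 0.06497322384107691
 lin [0.1279, -0.0017, -0.0011]  turn [-0.0009, -0.0006, 0.0009]
```

Emit:
send_rows:
  commands:
    - {"gripper":0.065,"linear":[0.03,-0.001,-0.001],"turn":[0,0,0]}
    - {"gripper":0.065,"linear":[0.065,-0.0015,-0.001],"turn":[0,0,0]}
    - {"gripper":0.065,"linear":[0.1,-0.0015,-0.001],"turn":[0,0,0]}
    - {"gripper":0.065,"linear":[0.12,-0.0015,-0.001],"turn":[0,0,0]}
    - {"gripper":0.065,"linear":[0.128,-0.0015,-0.001],"turn":[0,0,0]}
    - {"gripper":0.065,"linear":[0.128,-0.0015,-0.001],"turn":[0,0,0]}
    - {"gripper":0.05,"linear":[0.128,-0.0015,-0.001],"turn":[0,0,0]}
    - {"gripper":0.022,"linear":[0.128,-0.0015,-0.001],"turn":[0,0,0]}

```text
time_s: 18.72
eef_pos: [0.5336, 0.231, 0.0586]
eef_rot: [-10.1, 89.9, -0.8]
wrist_force: [0.3, 0.5, -0.2]
width: 0.0415
```

Emit:
send_rows:
  commands:
    - {"gripper":0.022,"linear":[0,0,0],"turn":[0,0,0]}
    - {"gripper":0.022,"linear":[0,0,0],"turn":[0,0,0]}
    - {"gripper":0.022,"linear":[0,0,0],"turn":[0,0,0]}
    - {"gripper":0.022,"linear":[0,0,0],"turn":[0,0,0]}

```text
time_s: 19.05
eef_pos: [0.5345, 0.2313, 0.0599]
eef_rot: [1.4, 89.7, 10.7]
wrist_force: [-0.0, -1.3, 7.1]
width: 0.0288
```

```bash
python3 - <<'E'
from pic import *
pic(16)
cmd((.532,.231,.175,9.4),(.571,-.2655,.175,-.4))
E
```

```text
t 19.15 tcp [0.5346 0.2314 0.06  ] yaw [ 0.0266 -0.2617  9.3094] F [-0.6081 -0.2344  6.3868] w 0.02879119270951628
 lin [-0.1151, 0.0001, -0.002]  turn [-0.0016, 0.0046, -0.0001]
 lin [-0.1153, -0.4962, -0.0439]  turn [0.1695, 0.0046, -0.0005]
```

View pics/16.png

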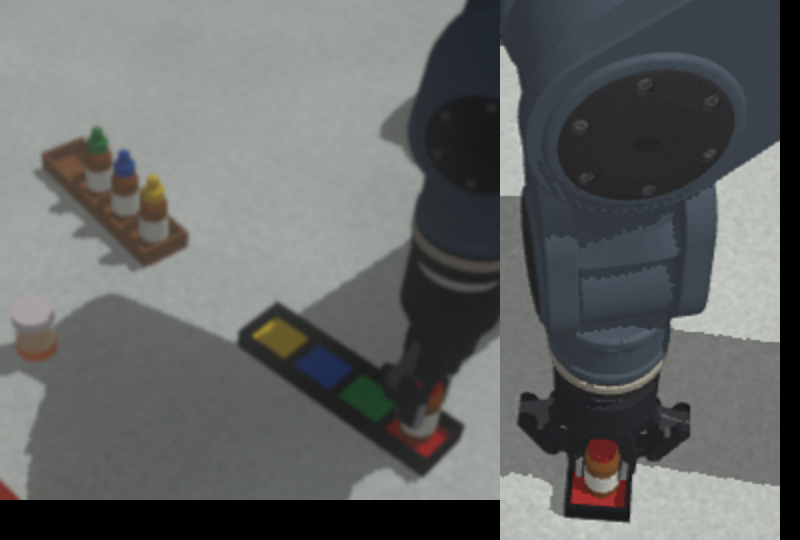

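Red is gripped at z 0.060 and should make contact at about 0.057.

Emit:
send_rows:
  commands:
    - {"gripper":0.022,"linear":[-0.02,0,0],"turn":[0,0,0]}
    - {"gripper":0.022,"linear":[-0.05,0,0],"turn":[0,0,0]}
    - {"gripper":0.022,"linear":[-0.085,0,0],"turn":[0,0.004,0]}
    - {"gripper":0.022,"linear":[-0.11,-0.01,-0.001],"turn":[0,0.004,0]}
    - {"gripper":0.022,"linear":[-0.116,-0.04,-0.004],"turn":[0.04,0.004,0]}
    - {"gripper":0.022,"linear":[-0.116,-0.08,-0.008],"turn":[0.09,0.004,0]}
    - {"gripper":0.022,"linear":[-0.116,-0.12,-0.012],"turn":[0.13,0.004,0]}
    - {"gripper":0.022,"linear":[-0.116,-0.16,-0.016],"turn":[0.17,0.004,0]}

```text
time_s: 19.82
eef_pos: [0.544, 0.0696, 0.1766]
eef_rot: [19.7, 89.9, 19.2]
wrist_force: [0.9, -0.5, -0.6]
width: 0.0286
```

```bash
python3 - <<'E'
from h import *
cmd((.571,-.2655,.175,-.4))
E
```

```text
t 19.82 tcp [0.544  0.0696 0.1766] yaw [ 0.035  -0.099  -0.4638] F [ 0.9279 -0.5383 -0.6487] w 0.02856583702749286
 lin [0.0014, -0.3349, 0.0297]  turn [-0.0011, 0.0017, -0.0006]
```

Emit:
send_rows:
  commands:
    - {"gripper":0.022,"linear":[0.001,-0.04,0.004],"turn":[0,0.002,0]}
    - {"gripper":0.022,"linear":[0.001,-0.08,0.007],"turn":[0,0.002,0]}
    - {"gripper":0.022,"linear":[0.001,-0.12,0.011],"turn":[0,0.002,0]}
    - {"gripper":0.022,"linear":[0.001,-0.16,0.014],"turn":[0,0.002,0]}
    - {"gripper":0.022,"linear":[0.001,-0.2,0.018],"turn":[0,0.002,0]}
    - {"gripper":0.022,"linear":[0.001,-0.24,0.021],"turn":[0,0.002,0]}
    - {"gripper":0.022,"linear":[0.001,-0.27,0.024],"turn":[0,0.002,0]}
    - {"gripper":0.022,"linear":[0.001,-0.3,0.027],"turn":[0,0.002,0]}

```text
time_s: 20.48
eef_pos: [0.5683, -0.2327, 0.1758]
eef_rot: [79.9, 90.0, 79.4]
wrist_force: [0.9, 0.2, -0.6]
width: 0.0288
```

```bash
python3 - <<'E'
from h import *
cmd((.571,-.2655,.175,-.4))
E
```

```text
t 20.48 tcp [ 0.5683 -0.2327  0.1758] yaw [ 0.0262 -0.0048 -0.5142] F [ 0.8911  0.1865 -0.5999] w 0.028800972855461657
 lin [0.0007, -0.0327, 0.003]  turn [-0.002, 0.0001, -0.0005]
```

Emit:
send_rows:
  commands:
    - {"gripper":0.022,"linear":[0.001,-0.022,0.002],"turn":[0,0,0]}
    - {"gripper":0.022,"linear":[0.001,-0.033,0.003],"turn":[0,0,0]}
    - {"gripper":0.022,"linear":[0.001,-0.033,0.003],"turn":[0,0,0]}
    - {"gripper":0.022,"linear":[0.02,-0.033,0.003],"turn":[0,0,0]}
    - {"gripper":0.022,"linear":[0.04,-0.033,0.003],"turn":[0,0,0]}
    - {"gripper":0.022,"linear":[0.045,-0.033,0.003],"turn":[0,0,0]}

```text
time_s: 20.98
eef_pos: [0.5698, -0.2639, 0.1283]
eef_rot: [143.7, 89.8, 143.3]
wrist_force: [-0.1, 1.1, -1.5]
width: 0.0287
```

```bash
python3 - <<'E'
from pic import *
pic(17)
cmd((.571,-.2655,.062,-.4))
E
```

```text
t 21.08 tcp [ 0.5704 -0.2642  0.1299] yaw [ 0.1026  0.1305 -0.4476] F [ 0.0231  0.343  -0.3783] w 0.02867465189842854
 lin [0.0679, -0.0014, 0.0008]  turn [-0.0008, -0.0023, -0.0018]
```

View pics/17.png

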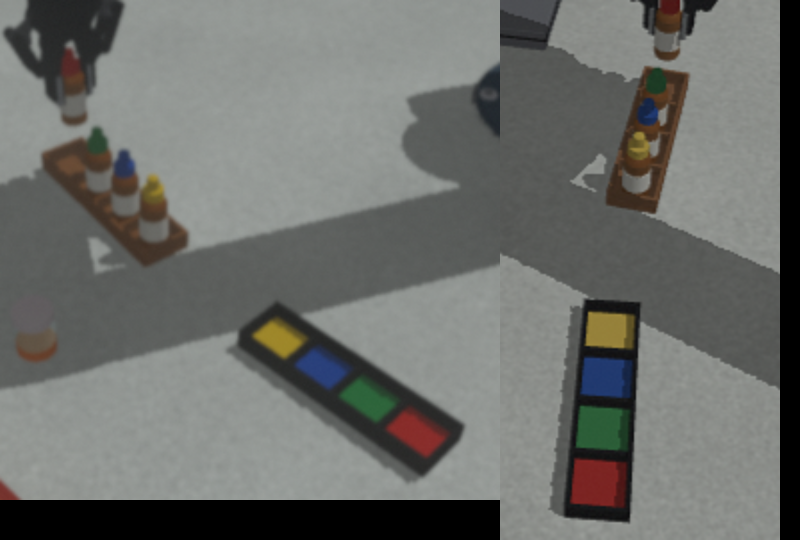

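Emit:
send_rows:
  commands:
    - {"gripper":0.022,"linear":[0.02,-0.001,0.001],"turn":[0,-0.002,0]}
    - {"gripper":0.022,"linear":[0.04,-0.001,0.001],"turn":[0,-0.002,0]}
    - {"gripper":0.022,"linear":[0.058,-0.001,0.001],"turn":[0,-0.002,0]}
    - {"gripper":0.022,"linear":[0.065,-0.001,0.001],"turn":[0,-0.002,0]}
    - {"gripper":0.022,"linear":[0.068,-0.001,0.001],"turn":[0,-0.002,0]}
    - {"gripper":0.022,"linear":[0.068,-0.001,0.001],"turn":[0,-0.002,0]}
    - {"gripper":0.022,"linear":[0.068,-0.001,0.001],"turn":[0,-0.002,0]}

```text
time_s: 21.67
eef_pos: [0.572, -0.2652, 0.0632]
eef_rot: [42.8, 89.9, 42.4]
wrist_force: [0.1, 0.4, -0.6]
width: 0.0286
```

```bash
python3 - <<'E'
from h import *
S=vision.capture("scene")["color"][100:220,200:320,::-1];D=vision.capture("side")["color"][80:215,280:350,::-1]
o=np.zeros((540,800,3),np.uint8);o[:500,:500]=cv2.resize(S,(500,500));o[:540,500:780]=cv2.resize(D,(280,540));cv2.imwrite("pics/18.png",o)
cmd((.571,-.2655,.057,-.4))
E
```

```text
t 21.77 tcp [ 0.5719 -0.2654  0.0633] yaw [ 0.0534 -0.0878 -0.4429] F [ 0.1346  0.6583 -0.3016] w 0.028457307536106733
 lin [0.0063, -0.0001, -0.001]  turn [-0.0007, 0.0015, -0.0009]
```

View pics/18.png

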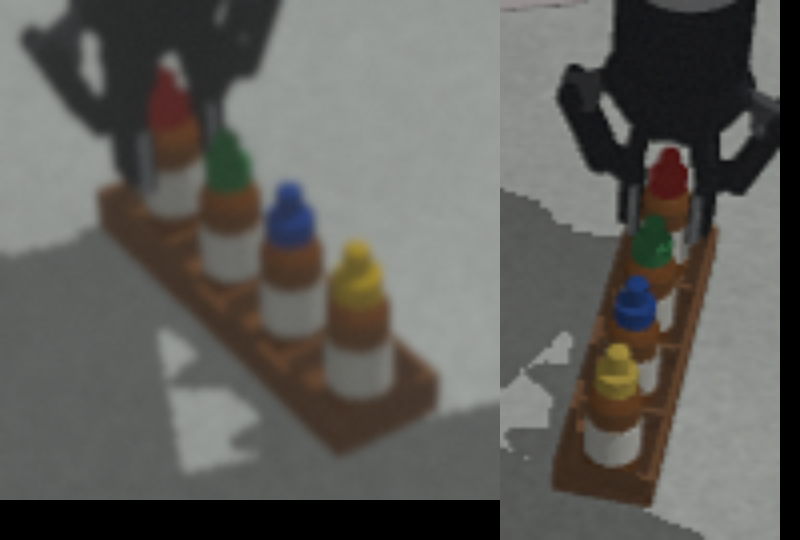

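Red is inside the rightmost pocket, about 6 mm above its floor.

Emit:
send_rows:
  commands:
    - {"gripper":0.022,"linear":[0.002,0,0],"turn":[0,0,0]}
    - {"gripper":0.022,"linear":[0.004,0,0],"turn":[0,0,0]}
    - {"gripper":0.022,"linear":[0.005,0,0],"turn":[0,0,0]}
    - {"gripper":0.022,"linear":[0.006,0,0],"turn":[0,0,0]}
    - {"gripper":0.022,"linear":[0.007,0,0],"turn":[0,0,0]}
    - {"gripper":0.022,"linear":[0.007,0,0],"turn":[0,0,0]}

```text
time_s: 22.27
eef_pos: [0.5719, -0.2655, 0.057]
eef_rot: [19.4, 89.9, 18.9]
wrist_force: [-1.9, 1.2, 6.8]
width: 0.0286
```

Contact came at 0.057, as predicted. Releasing.

Emit:
send_rows:
  commands:
    - {"gripper":0.022,"linear":[0,0,0],"turn":[0,0,0]}
    - {"gripper":0.034,"linear":[0,0,0],"turn":[0,0,0]}
    - {"gripper":0.045,"linear":[0,0,0],"turn":[0,0,0]}
    - {"gripper":0.06,"linear":[0,0,0],"turn":[0,0,0]}
    - {"gripper":0.06,"linear":[0,0,0],"turn":[0,0,0]}
    - {"gripper":0.06,"linear":[-0.02,0,0],"turn":[0,0,0]}
    - {"gripper":0.06,"linear":[-0.06,0,0],"turn":[0,0,0]}
    - {"gripper":0.06,"linear":[-0.1,0,0],"turn":[0,0,0]}

```text
time_s: 22.93
eef_pos: [0.5706, -0.265, 0.1566]
eef_rot: [125.9, 89.8, 125.4]
wrist_force: [1.3, -0.9, -0.1]
width: 0.0598
```

Emit:
send_rows:
  commands:
    - {"gripper":0.06,"linear":[-0.03,0,0],"turn":[0,0,0]}
    - {"gripper":0.06,"linear":[-0.06,0.02,0],"turn":[0,0,0]}
    - {"gripper":0.06,"linear":[-0.06,0.06,0],"turn":[0,0,0]}
    - {"gripper":0.06,"linear":[-0.06,0.1,0],"turn":[0,0,0]}
    - {"gripper":0.06,"linear":[-0.06,0.14,0],"turn":[0,0,0]}
    - {"gripper":0.06,"linear":[-0.06,0.18,0],"turn":[0,0,0]}
    - {"gripper":0.06,"linear":[-0.06,0.2,0],"turn":[0,0,0]}
    - {"gripper":0.06,"linear":[-0.06,0.2,0],"turn":[0,0,0]}

```text
time_s: 23.6
eef_pos: [0.5721, -0.0611, 0.2173]
eef_rot: [115.3, 89.8, 115.1]
wrist_force: [-0.8, -0.4, -0.0]
width: 0.0602
```

```bash
python3 - <<'E'
from h import *
S=vision.capture("scene")["color"][100:270,190:360,::-1];D=vision.capture("side")["color"][80:215,280:350,::-1]
o=np.zeros((540,800,3),np.uint8);o[:500,:500]=cv2.resize(S,(500,500));o[:540,500:780]=cv2.resize(D,(280,540));cv2.imwrite("pics/19.png",o)
cv2.imwrite("pics/w19.png",vision.capture("wrist")["color"][:,:,::-1])
cmd()
E
```

```text
t 23.75 tcp [ 0.5724 -0.0652  0.2171] yaw [ 0.1131  0.0862 -0.4093] F [-0.2148 -0.3867 -0.4299] w 0.06016668266291484
```

View pics/19.png

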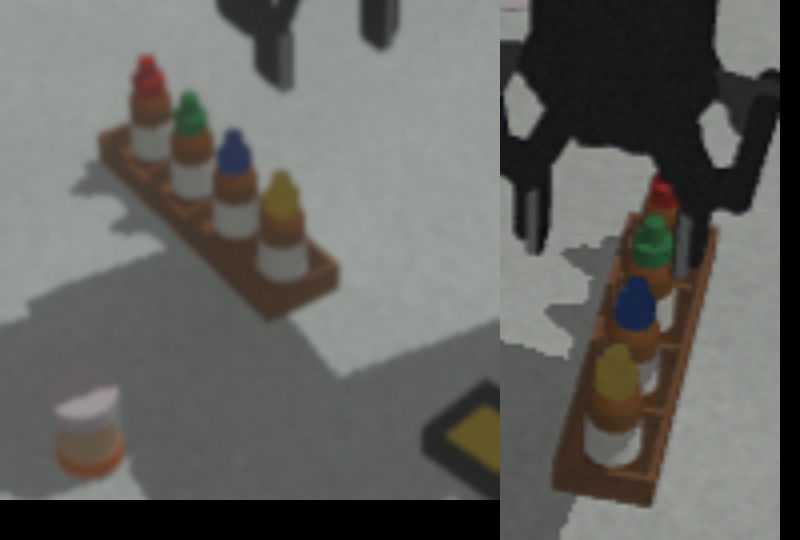

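View pics/w19.png

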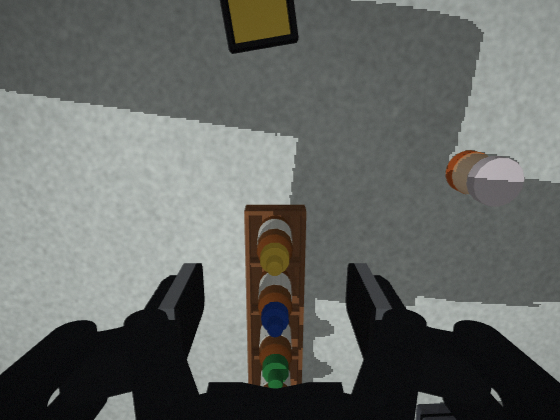

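All four bottles stand upright, one per pocket. From left to right they are yellow, blue, green, red. The jar is still in place and the gripper is clear.

```bash
python3 -c "
from rig import robot
print(robot.hand_in())"
```

```text
the job is handed in; nothing more can be done
None
```

I moved all four bottles to the wooden work rack in reverse order and handed the job in at about 24 s. The storage rack read red, green, blue, yellow from left to right. The work rack now reads yellow, blue, green, red.

- **Set-down:** I lowered each bottle until the wrist force showed floor contact at the height worked out from its grasp (5 to 17 N), then released it. The one miss was yellow: it was still clear of the floor at the first stop, so I lowered it in small extra steps. Its contact peaked at 17 N, and I eased that off before opening.
- **Final views:** The last scene picture shows all four bottles upright, one per pocket. In the side picture the gripper partly hides red, and the wrist picture leaves red out. The jar looks untouched and the open gripper is clear of everything.
- **Measurements:** Two wrist-camera readings of the green bottle's position along the row differed by about 3 mm, so I used a value in between and the grasp held. No check failed.

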